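# Open the dust extractor's slide gate and brush out its intake

### The job

Pull the red spring plunger knob on the dust extractor's slide gate, slide the gate fully open to its stop and let the plunger drop into its open hole. Then take the long brush from the steel pot and brush out the slanting intake pipe with two strokes: bristle tip right down near the bottom, back up to the mouth, down again and out. Stand the brush back in its pot with its disc resting on the rim, and leave the other things on the table where they are.

Things in the scene. Friction and masses are not known exactly. Their poses are not given: they have to be found in the camera images.
- intake: Intake of the fixed cream bench dust extractor (mm: 300 deep, 330 wide, 200 high). Origin: centre of the pipe's round mouth, in the surface of the grey deck, 125 above the table. x points up the deck's 30-degree slope, y the way the gate opens, z out of the pipe along its axis, square to the deck (30 degrees from vertical). Deck: x -110 to 110, y -85 to 235.
- pipe_bottom (a point): Centre of the rigid screen that closes the bottom of the intake pipe, on its axis 100 below the mouth (intake's -z). The pipe is straight and round, 66 in bore. Axes as intake.
- open_hole (a point): Brass-rimmed hole in the deck for the plunger's pin when the gate is open: intake's x = 0, y = 180, in the deck's surface (the shut hole is at y = 80). Beside the gate two guide bars stand 10 high at x = +-50 to +-68; an end stop 8 high crosses the deck at y = 206 to 216.
- gate (a joint): Travel in m along the intake's +y of the slide gate, an aluminium plate 112 (x) by 155 (y), 4 thick, top 5.5 above the deck, with a red stripe. 0 = shut (it covers y -50 to 105); 0.100 = open, plunger at its second hole (it covers y 50 to 205); end stop at 0.101. 1.5 mm play either way at a hole; friction about 3 N.
- plunger (a joint): Pull in m of the spring index plunger carried by the gate, along the intake's z: 0 = pin home in a hole, gate locked; at most 0.012. The round-nosed 8 mm pin reaches 8 mm into the hole: pull about 10 mm to clear it. Let go between the holes, the pin rides on the deck (8 mm out) and drops in by itself at the next hole. Spring: 8 N at 0, 14 N at 12 mm.
- knob (a point): Centre of the plunger's red round knob, diameter 28, 24 high, on a steel neck of diameter 16 above the gate plate. With the pin home it is 34.5 above the deck at the intake's x = 0, y = 80 + gate travel; it moves with the gate and with the pull. Axes as intake: z is the way to pull.
- brush_grip (a point): Grip point on the wooden handle (diameter 23) of the long pipe brush, 215 long, about 0.12 kg. z runs up along it to the handle's end. Along z from here: bristle tip -180; dark bristle head (diameter 54, stiff core 32) -180 to -113; wire to -82; cone (diameter 20 to 52) to -62; grey flat disc (diameter 76) to -57; handle to 35. It starts upright in the pot, hanging on its disc.
- brush_tip (a point): Bristle end of the brush, on its axis; axes as brush_grip.
- brush_disc (a point): Centre of the underside of the brush's disc, 118 from the bristle tip; it rests on the pot's rim. Axes as brush_grip.
- pot_rim (a point): Centre of the mouth of the round steel brush pot, at rim height, 130 above the table; pot outside diameter 70, inside 62, floor 124 below the rim, fixed to the table, upright.
- tray_jaw: Navy card tray 150 x 110 x 38 with a dark fossil jaw on white foam. Origin: centre of its underside. Leave alone.
- tray_vertebra: Navy card tray 150 x 110 x 38 (65 high with its contents) with a fossil vertebra and fragments. Origin: centre of its underside. Leave alone.
- bottle_top (a point): Top of the small amber glue bottle, diameter 48, 105 high. Leave alone.
- jar_top (a point): Top of the small glass jar with white lid, diameter 50, 62 high, in front of the extractor. Leave alone.
- loupe: Hand lens lying flat: black ring of diameter 58, handle 75 long along its -x, 9 thick. Origin: under the lens centre. Leave alone.
- calipers: Sliding calipers lying flat, 200 long, about 10 thick. Origin: underside, middle of the beam. Leave alone.
Things that resemble listed ones, but are neither listed nor needed, are in the scene too. Leave any green look-alike of the part that bears brush_grip alone.

How it is judged:
On the way, in this order (a step that is already met when the one before it is completed fails the run):
1. the gate is open (within 3 mm of its open hole) and the plunger has dropped home (value of joint gate between 0.097 and 0.103 m and value of joint plunger below 0.002 m), for 0.2 s.
2. first stroke: the brush's tip is in the pipe, more than 75 mm below the mouth (z of brush_tip in the frame of intake below -0.075 m and x of brush_tip in the frame of intake between -0.033 and 0.033 m and y of brush_tip in the frame of intake between -0.033 and 0.033 m), for 0.05 s.
3. the brush is drawn back up: its tip is less than 30 mm below the mouth (z of brush_tip in the frame of intake above -0.03 m), for 0.05 s.
4. second stroke: the tip is again more than 75 mm below the mouth in the pipe (all of step 2), for 0.05 s.
At the end, for the whole second after the job is handed in: The gate is within 3 mm of its open hole (100 mm) with the plunger less than 2 mm out; the brush stands upright (within 7 degrees) in the pot, its disc resting on the rim (within 5 mm in height, 10 mm sideways) (all of step 1 and horizontal distance between brush_disc and pot_rim below 0.01 m and z of brush_disc in the frame of pot_rim between -0.004 and 0.005 m and angle between brush_disc's own z axis and vertical below 0.12 rad); the robot touches nothing.
It fails at once if another thing on the table is moved more than 25 mm (distance of any of tray_jaw, tray_vertebra, bottle_top, jar_top, loupe, calipers from where it was at the start of the episode above 0.025 m).
It also fails if it takes over 64 s, if anything falls off the work surface, if the arm or the gripper's body presses on something with over 40 N, if the wrist force passes 120 N, or if a joint passes its speed limit or range.

### The arm

A 7-joint arm with a two-finger parallel gripper is mounted at the origin on the work surface. World frame = base frame: x ahead of the robot, y to its left, z up, the work surface at z = 0. Lengths are in m, angles in rad, forces in N, time in s.
With the tool pointing down it reaches from about 0.375 to 0.925 m from the base axis. Payload 3.1 kg.
Tool frame: the origin (TCP) lies between the finger pads; the fingertips stand 25 mm ahead of it and the grasp point (between the pads) lies 6 mm ahead of it; z points along the fingers, y is the direction in which the jaws open and shut (so a half turn about z gives the same grasp; the last joint's range is limited). The gripper opens to 85 mm and grips with 20 to 120 N. Pads are 22 mm wide; open, the fingers measure 114 mm over their backs; the gripper's body (76 mm by 85 mm) begins 54 mm behind the grasp point. The pads swing forward as they close: fully open they stand 13 mm farther back than shut.
Start: joints at [1.135, 0.383, 0.044, 1.598, -0.018, 1.161, -0.05], TCP at [0.215, -0.613, 0.256] pointing down, gripper open.
Joint ranges: [-2.61, 2.61], [-0.41, 2.15], [-1.48, 1.57], [0, 2.5], [-1.57, 4.71], [0.05, 1.97], [-2.85, 2.85]. Speed limits (rad/s): [2.79, 2.79, 3.14, 3.14, 3.14, 3.14, 3.14].

### API

Orientations are given as a rotation vector (axis times angle).
In Python, from workcell import sensors, cams, workorder gives the robot as it stands.
- The arm moves only by the shell command python3 -m pendant 'ROWS'. ROWS is JSON, a list of rows, each an object with "claw": the closure in counts, from 0 (fully open) to 255 (shut); "offset": the shift along the tool's x, y, z in m, a list of three; "delta_rot": the turn, a rotation vector about the tool's x, y, z in degrees, a list of three. In form: [{"claw": claw, "offset": [dx, dy, dz], "delta_rot": [ax, ay, az]}, ...]. A call has 1 to 12 rows; each row is the pose to reach, as a shift and turn from the pose commanded when the call began, along the tool's axes at that moment; what a row does not reach only later rows make up. A row lasts 1/12 s, in which the tool goes at most 41.7 mm and 7.16 degrees, less where a joint would pass 70% of its speed; a pose out of reach is approached as far as the arm can. A call with a gripper value outside its range is refused whole. The fingers move at their own pace and stop on an object; the grip force is fixed at half the most. Time passes only in rows, so rows that repeat a pose let the fingers close. It gives the time, the measured TCP pose, the force and the opening at its end, in the units of the state.
- sensors.observe(): the state, without advancing time (a new reading comes with each control period).
- cams.camera(name): name is "scene" or "top" or "wrist"; returns a dict with "img" (420x560x3 uint8, red, green, blue), "mtx" (3x3 intrinsics, pixels), "k1" (the pictures are not rectified: a ray, as slopes to the right and down, at radius r is drawn at 1 + k1 r^2 times it, then the intrinsics apply), "xyz" and "orientation" of the camera in the world. Camera axes: x right, y down, z forward; pixel columns grow to the right and rows downward; lengths in m; the calibration is good to about 2 mm. A picture is of the moment at which its call begins. There is no depth.
- workorder.sign_off(): hands the job in, once; it reports no verdict.
Trained networks look in the newest picture that a camera, given by its name, has taken for a name from the list of things; names that differ only in an ending like _2 or _b are one class to them, and where a whole thing is asked for, a point or a joint stands for the part that bears it (a point fixed in the world has none). Each returns a list of dicts, best first, with "conf" (0 to 1); they miss things now and then, are a little off and sometimes report something else, mostly with a low value. They report only what shows in the picture. A call takes as long as a camera call. They do not tell look-alikes from the thing itself.
- cams.boxes_of(camera, label): "box" ([left, top, right, bottom] in pixels, round what is visible of it).
- cams.regions_of(camera, label): "mask" (420x560 bool, what is visible of it) and "box" ([left, top, right, bottom] in pixels, round what is visible of it).
The state is a dict: "clock": time; "qpos": joint angles; "joint_velocities": joint speeds; "effort": joint torques, N m; "tcp_pos": TCP position; "ee_rot": TCP orientation; "wrist_force": force on the tool from outside, world axes, zero at the start; "torque": the same for the moment, N m; "opening": finger opening in m.
Only numpy, scipy, OpenCV 4.12 (cv2) and the standard library are available. Lean on these libraries where they do the work, as an engineer would, in place of code of your own. Each camera call takes 0.05 s, during which the arm holds its last target.

## Working session

There is one attempt and no reset: what is moved stays moved. The work goes in short steps, Python scripts to look and compute and a shell command to move; the robot and the scene stay as the last step left them, time stands still between calls to the robot, and variables do not carry over. Pictures are saved under pics/ and viewed, and the job is handed in when it is done.

```bash
ls; mkdir -p pics; python3 - <<'E'
from workcell import sensors,cams
import cv2
print(sensors.observe())
for n in ("scene","top","wrist"):
    c=cams.camera(n); cv2.imwrite(f"pics/{n}0.png",c["img"][:,:,::-1]); print(n,c["mtx"],c["k1"],c["xyz"],c["orientation"])
E
```

```text
pics
{'clock': 0.0, 'qpos': array([ 1.1351759 ,  0.38386165,  0.04386217,  1.59958943, -0.01789986,
        1.16119339, -0.0498902 ]), 'joint_velocities': array([-0.00108706, -0.00030479,  0.00056943,  0.00108912, -0.00107724,
       -0.00107375, -0.00198203]), 'effort': array([-7.38173749e-04, -4.33461428e+01,  1.02391127e+00, -2.49514568e+01,
        1.05331815e-02,  1.13280313e-02,  6.87718043e-06]), 'tcp_pos': array([ 0.21511872, -0.61243533,  0.25486314]), 'ee_rot': array([-3.09431267e+00, -5.27789641e-01,  9.39637570e-04]), 'wrist_force': array([ 0.00488841,  0.27391827, -0.54639222]), 'torque': array([-0.01972706,  0.01267743, -0.03657779]), 'opening': 0.08529096066051495}
scene [[463.5186462    0.         281.43620097]
 [  0.         463.5186462  203.11909689]
 [  0.           0.           1.        ]] -0.01435992957580448 [1.49169172 0.54634794 0.8867568 ] [-1.1850096  -2.11271042  1.13420205]
top [[384.728449     0.         275.56919729]
 [  0.         384.728449   203.98901799]
 [  0.           0.           1.        ]] -0.009894286395987245 [ 0.40662897 -0.02916458  1.34109574] [-2.16670508  2.17088485 -0.09423231]
wrist [[376.57495753   0.         274.91914625]
 [  0.         376.57495753 206.61475702]
 [  0.           0.           1.        ]] 0.01501927300072908 [ 0.28677627 -0.58956453  0.37243188] [ 2.35856007 -1.67182028 -0.25045599]
```

View pics/scene0.png

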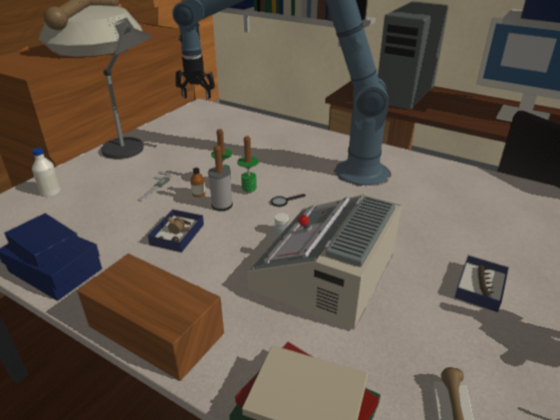

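View pics/top0.png

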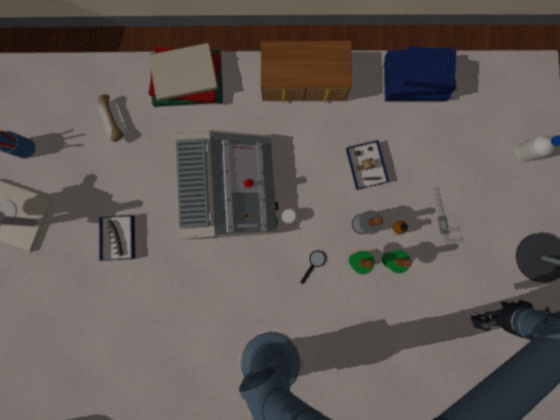

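View pics/wrist0.png

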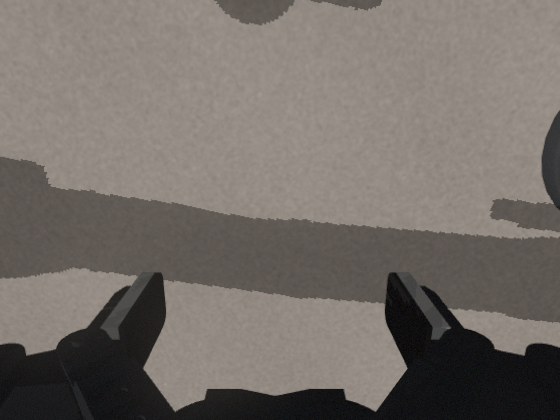

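Top view: extractor around (228,185) with red knob (248,183), brass hole (246,214) and gate opening towards the robot. The steel pot with the brush is at about (365,222). Two green look-alikes stand at (362,262) and (397,262). Next I'll zoom in and run the networks.

```bash
cat > h.py <<'E'
import numpy as np, cv2
from scipy.spatial.transform import Rotation as R
from scipy.optimize import least_squares
def proj(c,P):
    P=np.atleast_2d(P); r=R.from_rotvec(c["orientation"])
    q=r.inv().apply(P-c["xyz"]); s=q[:,:2]/q[:,2:]; s=s*(1+c["k1"]*(s**2).sum(1,keepdims=True))
    return np.c_[s[:,0]*c["mtx"][0,0]+c["mtx"][0,2], s[:,1]*c["mtx"][1,1]+c["mtx"][1,2]]
def ray(c,uv):
    u=np.array([(uv[0]-c["mtx"][0,2])/c["mtx"][0,0],(uv[1]-c["mtx"][1,2])/c["mtx"][1,1]]); s=u.copy()
    for _ in range(8): s=u/(1+c["k1"]*(s@s))
    return np.array(c["xyz"]), R.from_rotvec(c["orientation"]).apply([s[0],s[1],1.])
def at_z(c,uv,z):
    o,d=ray(c,uv); return o+d*(z-o[2])/d[2]
def tri(cs,uvs):
    A=np.zeros((3,3));b=np.zeros(3)
    for c,uv in zip(cs,uvs):
        o,d=ray(c,uv); d/=np.linalg.norm(d); M=np.eye(3)-np.outer(d,d); A+=M;b+=M@o
    x=np.linalg.solve(A,b); return x,[proj(c,x)[0]-uv for c,uv in zip(cs,uvs)]
E
python3 - <<'E'
from h import *
from workcell import sensors,cams
import pickle
cs={}
for n in ("scene","top"):
    c=cs[n]=cams.camera(n)
    for l in ["intake","gate","knob","brush_grip","pot_rim","jar_top","bottle_top","open_hole","loupe","tray_vertebra","plunger","calipers"]:
        for d in cams.regions_of(n,l)[:4]:
            m=d["mask"]; ys,xs=np.nonzero(m); print(n,l,round(d["conf"],2),np.round(d["box"]),xs.mean().round(1),ys.mean().round(1),m.sum())
pickle.dump(cs,open("c0.pkl","wb"))
def crop(n,x0,y0,x1,y1,f):
    im=cv2.resize(cs[n]["img"][y0:y1,x0:x1,::-1],None,fx=f,fy=f,interpolation=cv2.INTER_CUBIC); im=np.clip(im*1.6,0,255).astype('uint8'); return im
cv2.imwrite("pics/t1.png",crop("top",165,120,325,240,5))
cv2.imwrite("pics/t2.png",crop("top",330,190,430,280,6))
cv2.imwrite("pics/s1.png",crop("scene",240,180,410,320,4))
cv2.imwrite("pics/s2.png",crop("scene",180,120,290,220,6))
E
```

```text
scene intake 0.82 [250. 200. 355. 269.] 306.3 235.1 3370
scene intake 0.35 [148. 210. 206. 251.] 175.8 230.5 1550
scene gate 0.81 [274. 213. 324. 262.] 297.4 239.5 911
scene gate 0.32 [277. 214. 288. 237.] 280.5 223.5 215
scene gate 0.21 [208. 145. 230. 179.] 218.4 165.4 395
scene knob 0.49 [300. 216. 309. 226.] 302.6 220.4 82
scene brush_grip 0.7 [211. 146. 228. 178.] 218.2 165.9 410
scene brush_grip 0.67 [237. 139. 260. 190.] 248.1 168.2 626
scene brush_grip 0.65 [213. 129. 230. 160.] 221.5 145.1 212
scene pot_rim 0.81 [207. 175. 230. 214.] 220.7 193.6 687
scene jar_top 0.7 [275. 212. 290. 237.] 280.9 222.5 221
scene jar_top 0.45 [296. 217. 310. 228.] 302.8 220.5 74
scene bottle_top 0.64 [206. 177. 231. 212.] 220.0 193.8 679
scene bottle_top 0.59 [189. 169. 206. 196.] 197.2 184.3 352
scene open_hole 0.55 [251. 200. 361. 269.] 306.8 234.9 3433
scene loupe 0.62 [272. 195. 306. 210.] 285.2 200.1 217
scene tray_vertebra 0.79 [148. 210. 205. 250.] 175.6 230.8 1585
scene plunger 0.49 [297. 214. 308. 226.] 302.7 220.4 78
scene calipers 0.53 [141. 172. 174. 200.] 158.7 183.3 264
top intake 0.87 [208. 133. 278. 236.] 241.9 183.6 6013
top gate 0.72 [228. 144. 258. 191.] 243.4 168.1 1291
top gate 0.66 [300. 250. 328. 282.] 314.0 262.3 314
top gate 0.54 [ 96. 216. 134. 261.] 115.9 237.1 1589
top brush_grip 0.96 [357. 213. 384. 231.] 370.4 221.6 438
top brush_grip 0.8 [349. 250. 375. 273.] 361.6 261.4 497
top brush_grip 0.68 [378. 246. 411. 273.] 396.7 260.6 494
top jar_top 0.73 [280. 212. 297. 222.] 288.5 215.9 162
top bottle_top 0.46 [385. 219. 408. 232.] 398.0 226.5 213
top open_hole 0.83 [210. 133. 278. 235.] 242.2 183.7 6041
top loupe 0.8 [300. 250. 327. 285.] 314.0 262.5 328
top loupe 0.55 [358. 210. 385. 232.] 370.6 221.4 468
top tray_vertebra 0.82 [348. 142. 390. 186.] 366.9 164.9 1417
top plunger 0.53 [244. 177. 253. 187.] 248.3 181.9 74
top calipers 0.88 [433. 188. 463. 246.] 444.6 221.3 422
```

View pics/t1.png

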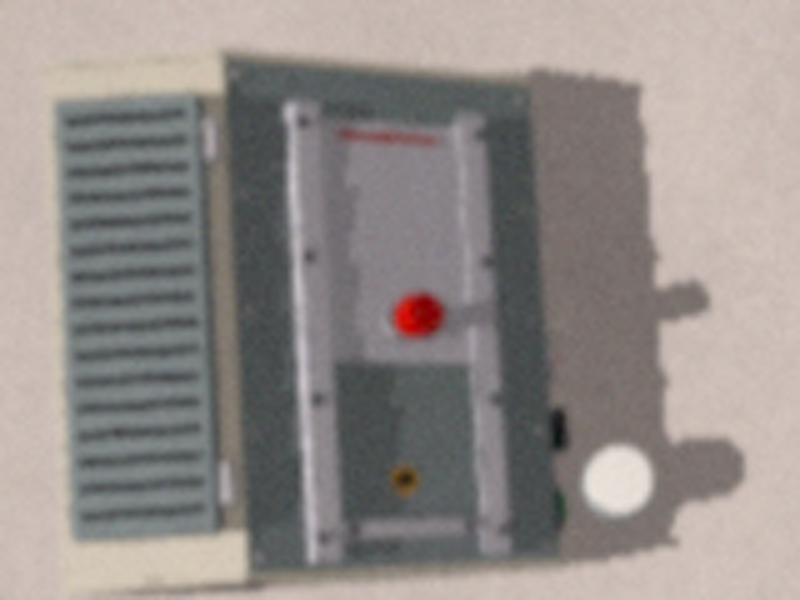

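View pics/t2.png

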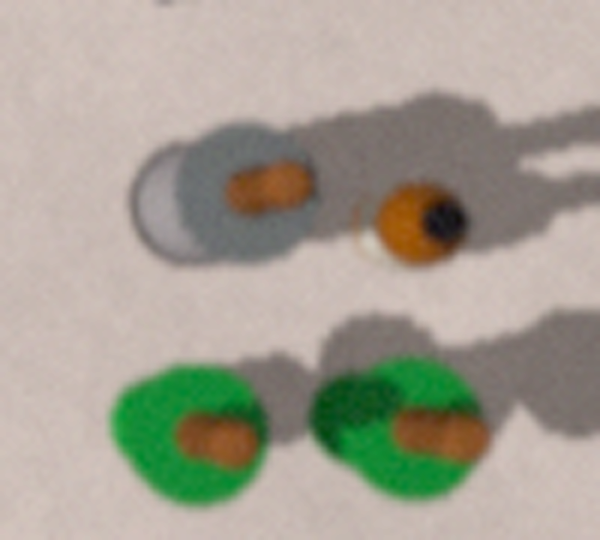

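View pics/s1.png

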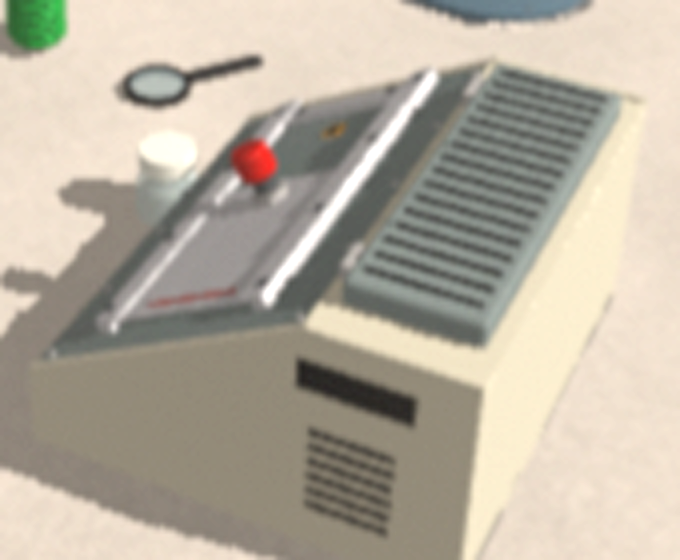

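View pics/s2.png

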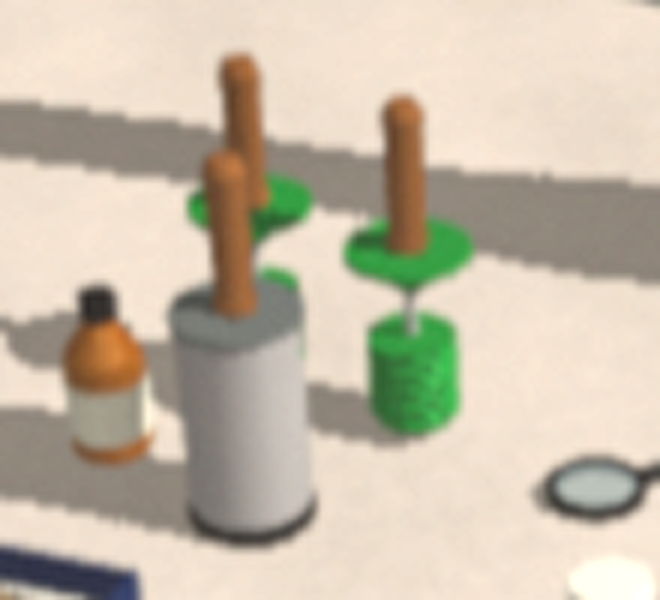

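```bash
cat > fit0.py <<'E'
from h import *
import pickle
cs=pickle.load(open("c0.pkl","rb")); T,S=cs["top"],cs["scene"]
t1=lambda u,v:np.array([165+(u+.5)/5-.5,120+(v+.5)/5-.5])
t2=lambda u,v:np.array([330+(u+.5)/6-.5,190+(v+.5)/6-.5])
s1=lambda u,v:np.array([240+(u+.5)/4-.5,180+(v+.5)/4-.5])
s2=lambda u,v:np.array([180+(u+.5)/6-.5,120+(v+.5)/6-.5])
obs=[(T,t1(418,315),(0,80,34.5)),(T,t1(405,480),(0,180,0)),(T,t1(228,60),(110,-85,0)),(T,t1(530,75),(-110,-85,0)),(T,t1(247,583),(110,235,0)),(T,t1(558,562),(-110,235,0)),
(S,s1(254,163),(0,80,34.5)),(S,s1(334,130),(0,180,0)),(S,s1(47,355),(-110,-85,0)),(S,s1(302,320),(110,-85,0)),(S,s1(492,62),(110,235,0))]
def frame(p):
    c,s=np.cos(p[3]),np.sin(p[3]); base=np.array([[0,-1,0],[1,0,0],[0,0,1]]) # x_int->+y
    t=np.radians(30); tilt=np.array([[np.cos(t),0,-np.sin(t)],[0,1,0],[np.sin(t),0,np.cos(t)]])
    return np.array(p[:3]), np.array([[c,-s,0],[s,c,0],[0,0,1]])@base@tilt
def res(p):
    o,M=frame(p); return np.concatenate([proj(c,o+M@(np.array(q)/1e3))[0]-uv for c,uv,q in obs])
if __name__=="__main__":
    f=least_squares(res,[.45,.08,.125,0],loss="soft_l1")
    print(f.x,np.degrees(f.x[3])); print(res(f.x).reshape(-1,2).round(1))
    for n,a,b in [("disc top centre",t2(245,192),s2(237,316)),("handle end",t2(285,183),s2(224,162)),("knob",t1(418,315),s1(254,163)),("hole",t1(405,480),s1(334,130))]:
        print(n,tri([T,S],[a,b]))
    print(at_z(T,t2(245,192),.135),at_z(S,s2(237,316),.135))
E
python3 fit0.py
```

```text
[0.66501101 0.08477321 0.12451771 0.05660813] 3.2434070726921065
[[ 0.9  0.3]
 [ 0.4  0.2]
 [-0.8 -0.5]
 [ 0.9  2.4]
 [-0.2 -1.6]
 [ 0.9 -0.2]
 [ 0.4 -1. ]
 [ 0.5 -0.4]
 [-3.   1.4]
 [ 1.1  0.5]
 [ 0.7 -0.1]]
disc top centre (array([ 0.46662083, -0.31882142,  0.12920746]), [array([ 0.37624519, -0.23741447]), array([0.41646198, 0.07525007])])
handle end (array([ 0.46699612, -0.31691543,  0.22329236]), [array([ 0.76105536, -0.48593042]), array([0.8049138 , 0.15972972])])
knob (array([0.58789089, 0.06460476, 0.15261169]), [array([ 0.40366236, -0.21416073]), array([0.5256243 , 0.01818071])])
hole (array([0.48646632, 0.07479923, 0.12370854]), [array([ 0.33902385, -0.17121223]), array([0.41642098, 0.00182271])])
[ 0.4655931  -0.31624141  0.135     ] [ 0.47477448 -0.3136717   0.135     ]
```

```bash
cat >> h.py <<'E'
def intake(p=None):
    import fit0, json, os
    if p is None: p=json.load(open("intake.json"))
    return fit0.frame(p)
def rel(goal,Mg,st=None,half=False):
    from workcell import sensors
    st=st or sensors.observe(); r=R.from_rotvec(st["ee_rot"]); d=r.inv().apply(np.array(goal)-st["tcp_pos"])
    dr=np.degrees((r.inv()*R.from_matrix(Mg)).as_rotvec())
    print("offset",d.round(4).tolist(),"rot",dr.round(2).tolist())
E
python3 - <<'E'
from h import *
import json,fit0
f=least_squares(fit0.res,[.45,.08,.125,0],loss="soft_l1"); json.dump(f.x.tolist(),open("intake.json","w"))
from workcell import sensors
st=sensors.observe()
o,M=intake(); print(o,M)
k=o+M@[0,.08,.0345]; print("knob",k)
Mt=M@np.diag([1,-1,-1]); g=o+M@[0,.08,.0345+.11]; print("hover",g)
from scipy.spatial.transform import Slerp
r0=R.from_rotvec(st["ee_rot"]); 
mid=[.40,-.28,.42]; Rm=Slerp([0,1],R.concatenate([r0,R.from_matrix(Mt)]))(.5)
rel(mid,Rm.as_matrix()); 
E
```

```text
[0.66501101 0.08477321 0.12451771] [[-0.0489979  -0.99839819  0.02828895]
 [ 0.86463819 -0.0565779  -0.49919909]
 [ 0.5         0.          0.8660254 ]]
knob [0.58611512 0.06302461 0.15439559]
hover [0.58922691 0.00811271 0.24965839]
offset [0.2846, -0.2532, -0.1637] rot [9.66, 12.84, -36.04]
```

```bash
python3 -m pendant '[{"claw":0,"offset":[0,0,-0.08],"delta_rot":[0,0,0]},{"claw":0,"offset":[0,0,-0.08],"delta_rot":[0,0,0]},{"claw":0,"offset":[0.285,-0.253,-0.164],"delta_rot":[9.7,12.8,-36]},{"claw":0,"offset":[0.285,-0.253,-0.164],"delta_rot":[9.7,12.8,-36]},{"claw":0,"offset":[0.285,-0.253,-0.164],"delta_rot":[9.7,12.8,-36]},{"claw":0,"offset":[0.285,-0.253,-0.164],"delta_rot":[9.7,12.8,-36]},{"claw":0,"offset":[0.285,-0.253,-0.164],"delta_rot":[9.7,12.8,-36]},{"claw":0,"offset":[0.285,-0.253,-0.164],"delta_rot":[9.7,12.8,-36]},{"claw":0,"offset":[0.285,-0.253,-0.164],"delta_rot":[9.7,12.8,-36]},{"claw":0,"offset":[0.285,-0.253,-0.164],"delta_rot":[9.7,12.8,-36]},{"claw":0,"offset":[0.285,-0.253,-0.164],"delta_rot":[9.7,12.8,-36]},{"claw":0,"offset":[0.285,-0.253,-0.164],"delta_rot":[9.7,12.8,-36]}]'
python3 - <<'E'
from h import *
from workcell import sensors
print(sensors.observe()["qpos"])
o,M=intake(); rel(o+M@[0,.08,.0345+.11],M@np.diag([1,-1,-1]))
E
```

```text
clock: 2.45
tcp_pos: [0.4044, -0.2732, 0.4226]
ee_rot: [-2.583, -1.379, -0.282]
wrist_force: [1.0, 0.7, 0.6]
opening: 0.0851
[ 0.92209787  0.04906723 -0.26675276  1.68428992 -0.24430649  1.51741344
  0.09142895]
offset [0.2799, 0.0158, 0.2542] rot [9.6, 12.79, -35.47]
```

```bash
python3 -m pendant '[{"claw":0,"offset":[0.28,0.016,0.254],"delta_rot":[9.6,12.8,-35.5]},{"claw":0,"offset":[0.28,0.016,0.254],"delta_rot":[9.6,12.8,-35.5]},{"claw":0,"offset":[0.28,0.016,0.254],"delta_rot":[9.6,12.8,-35.5]},{"claw":0,"offset":[0.28,0.016,0.254],"delta_rot":[9.6,12.8,-35.5]},{"claw":0,"offset":[0.28,0.016,0.254],"delta_rot":[9.6,12.8,-35.5]},{"claw":0,"offset":[0.28,0.016,0.254],"delta_rot":[9.6,12.8,-35.5]},{"claw":0,"offset":[0.28,0.016,0.254],"delta_rot":[9.6,12.8,-35.5]},{"claw":0,"offset":[0.28,0.016,0.254],"delta_rot":[9.6,12.8,-35.5]},{"claw":0,"offset":[0.28,0.016,0.254],"delta_rot":[9.6,12.8,-35.5]},{"claw":0,"offset":[0.28,0.016,0.254],"delta_rot":[9.6,12.8,-35.5]},{"claw":0,"offset":[0.28,0.016,0.254],"delta_rot":[9.6,12.8,-35.5]},{"claw":0,"offset":[0.28,0.016,0.254],"delta_rot":[9.6,12.8,-35.5]}]'
python3 - <<'E'
from h import *
from workcell import sensors,cams
import pickle
print(sensors.observe()["qpos"])
o,M=intake(); rel(o+M@[0,.08,.0345+.11],M@np.diag([1,-1,-1]))
c=cams.camera("wrist"); pickle.dump(c,open("w1.pkl","wb"))
im=np.clip(c["img"][:,:,::-1]*1.4,0,255).astype("uint8").copy()
for q in [(0,80,34.5),(0,180,0),(110,-85,0),(-110,-85,0),(110,235,0),(-110,235,0)]:
    p=proj(c,o+M@(np.array(q)/1e3))[0]; print(q,p.round(1)); cv2.circle(im,tuple(int(v) for v in p),3,(0,255,0),1)
cv2.imwrite("pics/w1.png",im)
E
```

```text
clock: 3.45
tcp_pos: [0.5875, -0.0013, 0.2463]
ee_rot: [-1.876, -1.965, -0.497]
wrist_force: [-1.1, -0.6, 0.6]
opening: 0.0852
[ 0.58000487  0.41207716 -0.49856397  1.71202355 -0.35031037  1.17629706
  0.30906275]
offset [0.0097, 0.0021, 0.0017] rot [0.04, 0.05, -0.59]
(0, 80, 34.5) [275.7 195.8]
(0, 180, 0) [136.5 184.5]
(110, -85, 0) [536.8   9.3]
(-110, -85, 0) [482.8 314.6]
(110, 235, 0) [27.4 15. ]
(-110, 235, 0) [ 83.7 318.5]
```

View pics/w1.png

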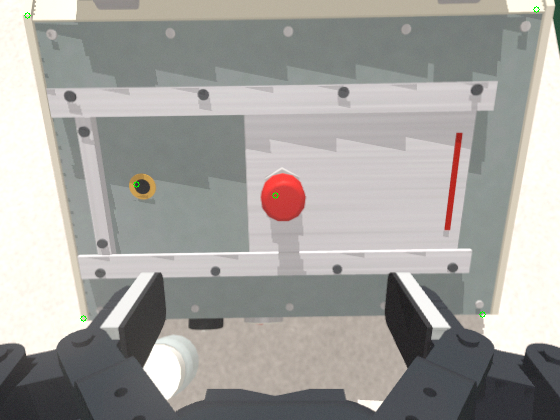

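The wrist view shows the brass hole at (142,186), the knob at (283,197) and the red stripe at right. My fit is about 6 px (roughly 3 mm) off, so I'll refit with these points.

```bash
python3 - <<'E'
from h import *
import pickle,json,fit0
from workcell import sensors,cams
c=pickle.load(open("w1.pkl","rb"))
obs=[((0,180,0),(142,186)),((110,235,0),(34,15)),((110,-85,0),(549,8)),((-110,235,0),(80,319)),((-110,-85,0),(495,316)),((0,80,46.5),(283,200))]
def res(p):
    o,M=fit0.frame(p); r=[(proj(c,o+M@(np.array(q)/1e3))[0]-uv) for q,uv in obs]; return np.concatenate(r)
def tot(p): return np.r_[res(p), 1.0*fit0.res(p), 500*(p[2]-.125)]
f=least_squares(tot,json.load(open("intake.json")),loss="soft_l1"); print(f.x,res(f.x).reshape(-1,2).round(1).tolist(),fit0.res(f.x).reshape(-1,2).round(1).tolist())
g=least_squares(res,f.x,loss="soft_l1"); print(g.x,res(g.x).reshape(-1,2).round(1).tolist())
json.dump(f.x.tolist(),open("intake.json","w"))
o,M=fit0.frame(f.x); Mt=M@np.diag([1,-1,-1])
print("knob",o+M@[0,.08,.0345]); rel(o+M@[0,.08,.0345+.05],Mt)
for d in cams.regions_of("wrist","knob")+cams.regions_of("wrist","plunger"):
    ys,xs=np.nonzero(d["mask"]); print(d["conf"],d["box"],xs.mean(),ys.mean())
E
```

```text
[0.66976834 0.0841272  0.1267998  0.05449832] [[-0.0, -1.8], [-1.1, -2.1], [-1.4, -0.0], [8.0, 0.2], [-4.8, 0.2], [0.6, 1.3]] [[1.0, -1.3], [0.4, -1.4], [-0.6, -2.3], [1.2, 0.9], [-0.2, -3.2], [0.9, -1.6], [-0.6, -0.9], [-0.2, -0.3], [-4.3, 1.7], [-0.1, 0.9], [0.0, -0.0]]
[0.6701709  0.08387861 0.12708716 0.05513876] [[0.3, -1.4], [-0.9, -1.8], [-0.5, -0.1], [8.3, 0.7], [-3.9, 0.5], [1.3, 1.8]]
knob [0.59082674 0.0625451  0.15667768]
offset [0.0115, 0.0064, 0.0605] rot [0.09, 0.11, -0.58]
0.64 [263.9, 172.2, 307.3, 219.6] 282.08872901678654 196.5611510791367
0.86 [263.1, 172.5, 303.8, 222.7] 281.99486594409586 196.4312606959498
```

```bash
python3 -m pendant '[{"claw":0,"offset":[0.0115,0.0064,0.0605],"delta_rot":[0,0,-0.6]},{"claw":0,"offset":[0.0115,0.0064,0.0605],"delta_rot":[0,0,-0.6]},{"claw":0,"offset":[0.0115,0.0064,0.08],"delta_rot":[0,0,-0.6]},{"claw":0,"offset":[0.0115,0.0064,0.1],"delta_rot":[0,0,-0.6]},{"claw":0,"offset":[0.0115,0.0064,0.104],"delta_rot":[0,0,-0.6]},{"claw":0,"offset":[0.0115,0.0064,0.104],"delta_rot":[0,0,-0.6]},{"claw":0,"offset":[0.0115,0.0064,0.104],"delta_rot":[0,0,-0.6]}]'
python3 - <<'E'
from h import *
from workcell import sensors,cams
import pickle
print(sensors.observe()["qpos"])
o,M=intake(); rel(o+M@[0,.08,.0405],M@np.diag([1,-1,-1]))
c=cams.camera("wrist"); im=np.clip(c["img"][:,:,::-1]*1.4,0,255).astype("uint8")
cv2.imwrite("pics/w2.png",im)
E
```

```text
clock: 4.18
tcp_pos: [0.5916, 0.0595, 0.163]
ee_rot: [-1.871, -1.975, -0.502]
wrist_force: [0.8, -0.1, 0.4]
opening: 0.0855
[ 0.49398791  0.50445853 -0.51612806  1.78913496 -0.34008214  0.9751572
  0.28398285]
offset [-0.0005, -0.0006, 0.001] rot [0.15, 0.07, 0.02]
```

View pics/w2.png

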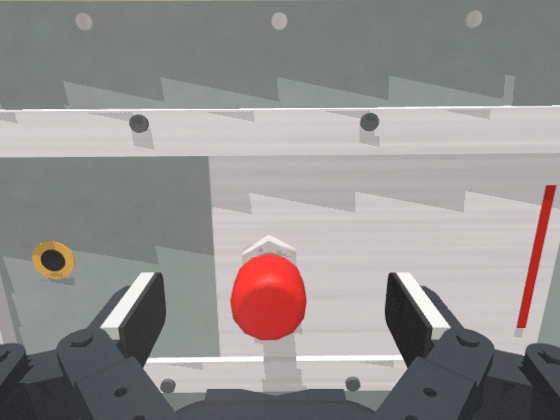

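Knob at (268,297) is about 2 mm left of the jaw middle (275). I'll shift and close.

```bash
python3 -m pendant '[{"claw":0,"offset":[0,-0.0022,0.001],"delta_rot":[0,0,0]},{"claw":120,"offset":[0,-0.0022,0.001],"delta_rot":[0,0,0]},{"claw":255,"offset":[0,-0.0022,0.001],"delta_rot":[0,0,0]},{"claw":255,"offset":[0,-0.0022,0.001],"delta_rot":[0,0,0]},{"claw":255,"offset":[0,-0.0022,0.001],"delta_rot":[0,0,0]},{"claw":255,"offset":[0,-0.0022,0.001],"delta_rot":[0,0,0]},{"claw":255,"offset":[0,-0.0022,0.001],"delta_rot":[0,0,0]},{"claw":255,"offset":[0,-0.0022,0.001],"delta_rot":[0,0,0]},{"claw":255,"offset":[0,-0.0022,0.001],"delta_rot":[0,0,0]}]'
```

```text
clock: 4.98
tcp_pos: [0.5889, 0.0614, 0.1617]
ee_rot: [-1.868, -1.975, -0.502]
wrist_force: [-0.2, -0.9, 3.0]
opening: 0.0256
```

```bash
python3 -m pendant '[{"claw":255,"offset":[0,0,-0.004],"delta_rot":[0,0,0]},{"claw":255,"offset":[0,0,-0.008],"delta_rot":[0,0,0]},{"claw":255,"offset":[0,0,-0.011],"delta_rot":[0,0,0]},{"claw":255,"offset":[0,0,-0.011],"delta_rot":[0,0,0]},{"claw":255,"offset":[0,0,-0.011],"delta_rot":[0,0,0]}]'
python3 - <<'E'
from h import *
from workcell import sensors
st=sensors.observe(); o,M=intake(); print(M.T@(st["tcp_pos"]-o), M.T@st["wrist_force"], st["opening"])
print(M.T@(np.array([.5889,.0614,.1617])-o))
E
```

```text
clock: 5.4
tcp_pos: [0.5872, 0.0573, 0.1687]
ee_rot: [-1.865, -1.975, -0.498]
wrist_force: [2.9, 4.0, -12.1]
opening: 0.0256
[0.00164415 0.08394495 0.04737825] [ -2.75697722  -3.13697522 -12.38752386] 0.02561814550258652
[0.00161184 0.08198626 0.03936869]
```

```bash
python3 -m pendant '[{"claw":255,"offset":[0,0,-0.0025],"delta_rot":[0,0,0]},{"claw":255,"offset":[0,0,-0.0025],"delta_rot":[0,0,0]},{"claw":255,"offset":[0,-0.01,-0.0025],"delta_rot":[0,0,0]},{"claw":255,"offset":[0,-0.02,-0.0025],"delta_rot":[0,0,0]},{"claw":255,"offset":[0,-0.02,-0.0025],"delta_rot":[0,0,0]}]'
cat > q.py <<'E'
from h import *
from workcell import sensors
st=sensors.observe(); o,M=intake(); print("intake tcp mm",(1e3*M.T@(st["tcp_pos"]-o)).round(1), "F",(M.T@st["wrist_force"]).round(1), st["opening"],"q",st["qpos"].round(2),st["clock"])
E
python3 q.py
```

```text
clock: 5.82
tcp_pos: [0.5648, 0.0551, 0.17]
ee_rot: [-1.863, -1.973, -0.494]
wrist_force: [-0.7, 4.5, -12.9]
opening: 0.0261
intake tcp mm [  1.5 106.4  49. ] F [ -2.5   0.4 -13.5] 0.026134129006511575 q [ 0.53  0.46 -0.53  1.84 -0.36  0.99  0.31] 5.8167
```

```bash
python3 -m pendant '[{"claw":255,"offset":[0,-0.02,0],"delta_rot":[0,0,0]},{"claw":255,"offset":[0,-0.04,0],"delta_rot":[0,0,0]},{"claw":255,"offset":[0,-0.055,0],"delta_rot":[0,0,0]},{"claw":255,"offset":[0,-0.066,0],"delta_rot":[0,0,0]},{"claw":255,"offset":[0,-0.066,0],"delta_rot":[0,0,0]},{"claw":255,"offset":[0,-0.066,0],"delta_rot":[0,0,0]}]'; python3 q.py
```

```text
clock: 6.32
tcp_pos: [0.4983, 0.0508, 0.1703]
ee_rot: [-1.862, -1.973, -0.491]
wrist_force: [-2.5, 5.0, -13.3]
opening: 0.0259
intake tcp mm [  1.1 173.   49.6] F [ -2.3   2.3 -14.1] 0.02586913700837683 q [ 0.6   0.35 -0.55  1.99 -0.41  0.97  0.38] 6.3167
```

```bash
python3 -m pendant '[{"claw":255,"offset":[0,-0.006,0],"delta_rot":[0,0,0]},{"claw":255,"offset":[0,-0.010,0.001],"delta_rot":[0,0,0]},{"claw":255,"offset":[0,-0.012,0.004],"delta_rot":[0,0,0]},{"claw":255,"offset":[0,-0.012,0.008],"delta_rot":[0,0,0]},{"claw":255,"offset":[0,-0.012,0.012],"delta_rot":[0,0,0]},{"claw":255,"offset":[0,-0.012,0.012],"delta_rot":[0,0,0]}]'; python3 q.py
```

```text
clock: 6.82
tcp_pos: [0.4909, 0.0551, 0.1622]
ee_rot: [-1.868, -1.975, -0.501]
wrist_force: [0.9, 2.1, -11.1]
opening: 0.0255
intake tcp mm [  1.1 180.2  40.2] F [ -3.8  -1.  -10.7] 0.025501860699360085 q [ 0.6   0.34 -0.56  2.02 -0.43  0.93  0.39] 6.8167
```

```bash
python3 -m pendant '[{"claw":255,"offset":[0,-0.002,0],"delta_rot":[0,0,0]},{"claw":255,"offset":[0,-0.004,0],"delta_rot":[0,0,0]},{"claw":255,"offset":[0,-0.004,0],"delta_rot":[0,0,0]}]'; python3 q.py; python3 -m pendant '[{"claw":120,"offset":[0,0,0],"delta_rot":[0,0,0]},{"claw":0,"offset":[0,0,0],"delta_rot":[0,0,0]},{"claw":0,"offset":[0,0,0],"delta_rot":[0,0,0]},{"claw":0,"offset":[0,0,0],"delta_rot":[0,0,0]}]'; python3 q.py;python3 - <<'E'
from h import *
from workcell import cams
c=cams.camera("wrist"); im=np.clip(c["img"][:,:,::-1]*1.4,0,255).astype("uint8")
cv2.imwrite("pics/w3.png",im)
E
```

```text
clock: 7.07
tcp_pos: [0.4881, 0.0544, 0.1631]
ee_rot: [-1.87, -1.976, -0.504]
wrist_force: [3.3, 0.6, -9.9]
opening: 0.0258
intake tcp mm [  1.  183.   41.3] F [-4.6 -3.3 -8.7] 0.02583224685461175 q [ 0.6   0.34 -0.56  2.03 -0.43  0.93  0.4 ] 7.0667
clock: 7.4
tcp_pos: [0.4874, 0.0554, 0.1636]
ee_rot: [-1.867, -1.976, -0.503]
wrist_force: [-0.7, 0.5, 0.8]
opening: 0.073
intake tcp mm [  2.2 183.7  41.2] F [0.9 0.7 0.4] 0.07297421146529562 q [ 0.6   0.34 -0.56  2.03 -0.43  0.93  0.4 ] 7.4
```

View pics/w3.png

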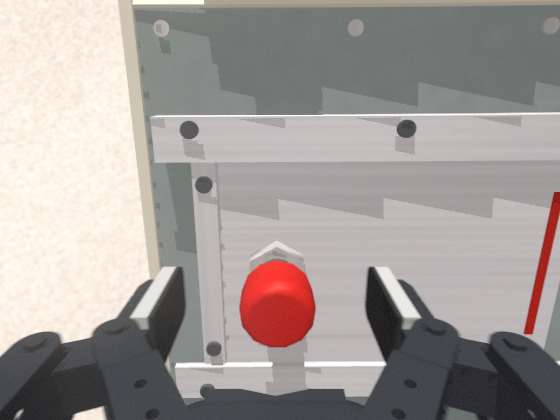

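```bash
python3 -m pendant '[{"claw":0,"offset":[0,0,-0.03],"delta_rot":[0,0,0]},{"claw":0,"offset":[0,0,-0.07],"delta_rot":[0,0,0]},{"claw":0,"offset":[0,0,-0.11],"delta_rot":[0,0,0]},{"claw":0,"offset":[0,0,-0.11],"delta_rot":[0,0,0]}]'; python3 q.py;python3 - <<'E'
from h import *
from workcell import cams
for n in ("wrist","scene"):
    c=cams.camera(n); o,M=intake(); im=np.clip(c["img"][:,:,::-1]*1.4,0,255).astype("uint8")
    if n=="scene": im=cv2.resize(im[180:320,240:410],None,fx=4,fy=4,interpolation=cv2.INTER_CUBIC)
    cv2.imwrite(f"pics/{n}4.png",im)
    for q in [(0,180,34.5),(0,180,42.5)]: print(n,q,proj(c,o+M@(np.array(q)/1e3))[0])
    for d in cams.regions_of(n,"plunger"): print(d["conf"],d["box"],[v.mean() for v in np.nonzero(d["mask"])[::-1]])
E
```

```text
clock: 7.78
tcp_pos: [0.495, -0.0048, 0.2645]
ee_rot: [-1.88, -1.98, -0.512]
wrist_force: [1.4, -0.5, 0.1]
opening: 0.0853
intake tcp mm [  0.2 179.4 158.9] F [-0.5 -1.4  0.4] 0.08526478837901802 q [ 0.7   0.21 -0.53  1.91 -0.43  1.18  0.42] 7.7833
wrist (0, 180, 34.5) [268.98923393 204.21783483]
wrist (0, 180, 42.5) [269.00210825 207.80137055]
0.56 [249.2, 182.1, 291.0, 231.0] [np.float64(266.45597897503285), np.float64(205.76872536136662)]
scene (0, 180, 34.5) [317.88375907 201.59085617]
scene (0, 180, 42.5) [316.71401296 199.20282555]
0.37 [209.0, 146.8, 231.6, 177.8] [np.float64(218.3404255319149), np.float64(165.6090425531915)]
```

View pics/wrist4.png

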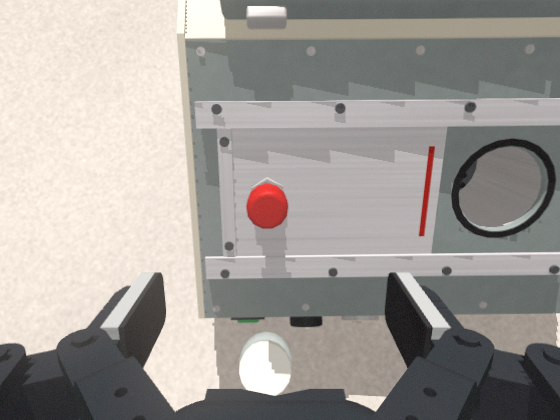

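View pics/scene4.png

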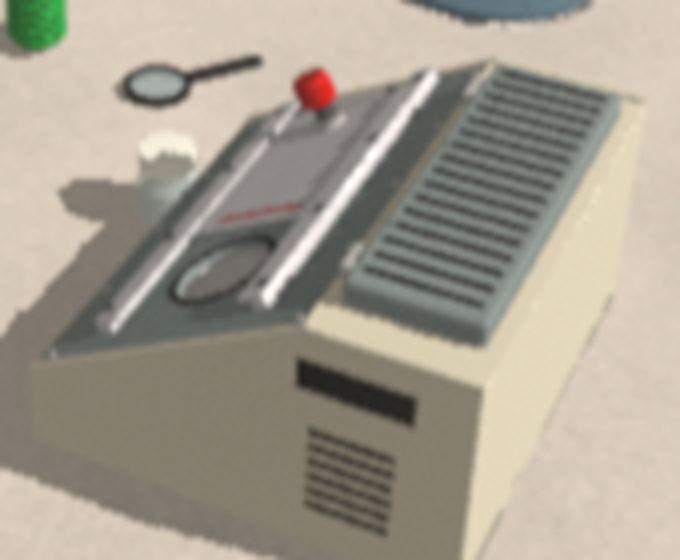

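The gate sits against the stop, and the scene knob at (318.4,202.1) matches the pin-home prediction (318.5,202.5); 8 mm out would read about (317,200). The pipe mouth now shows at wrist (504,188). Next I'll locate the mouth and go to the brush.

```bash
python3 - <<'E'
from h import *
from workcell import cams,sensors
import pickle,json,fit0
c=cams.camera("wrist"); pickle.dump(c,open("w4.pkl","wb")); o,M=intake()
print(proj(c,o), proj(c,o+M@[0,.18,.0345]))
print(R.from_rotvec(sensors.observe()["ee_rot"]).as_matrix().round(3))
o2=o
def circ(o):
    a=np.linspace(0,2*np.pi,60); return proj(c,o+np.array([M@[.033*np.cos(t),.033*np.sin(t),0] for t in a]))
im=np.clip(c["img"][:,:,::-1]*1.4,0,255).astype("uint8").copy()
for p in circ(o): cv2.circle(im,(int(round(p[0])),int(round(p[1]))),1,(0,255,0),-1)
cv2.imwrite("pics/w5.png",cv2.resize(im[110:270,400:560],None,fx=4,fy=4,interpolation=cv2.INTER_CUBIC))
# brush hover: vertical tool, jaws?
st=sensors.observe()
E
```

```text
[[525.48820315 198.06565533]] [[280.70930718 211.89376716]]
[[-0.049  0.998 -0.03 ]
 [ 0.864  0.058  0.5  ]
 [ 0.501 -0.001 -0.866]]
```

View pics/w5.png

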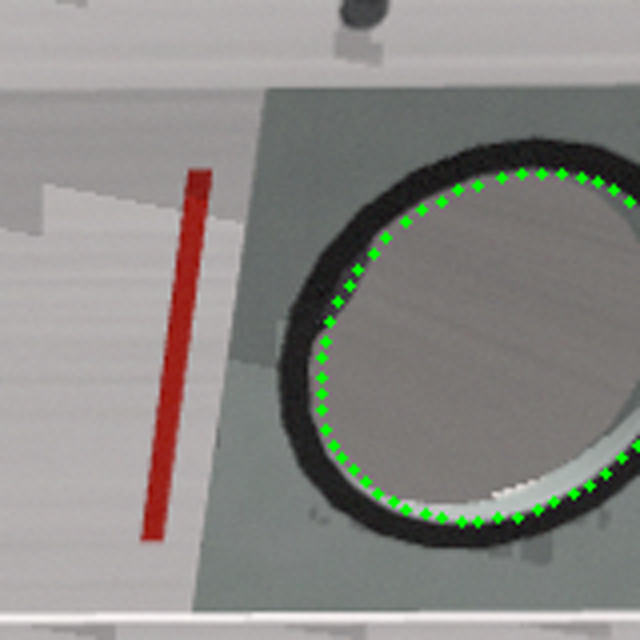

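```bash
cat >> h.py <<'E'
def down(az):
    c,s=np.cos(az),np.sin(az); return np.array([[-s,c,0],[c,s,0],[0,0,-1.]])
E
python3 - <<'E'
from h import *
rel([.467,-.318,.31],down(np.radians(-34)))
E
```

```text
offset [-0.2483, -0.04, -0.2052] rot [-9.86, -28.95, 36.41]
```

```bash
python3 -m pendant '[{"claw":0,"offset":[-0.248,-0.04,-0.205],"delta_rot":[-9.9,-29,36.4]},{"claw":0,"offset":[-0.248,-0.04,-0.205],"delta_rot":[-9.9,-29,36.4]},{"claw":0,"offset":[-0.248,-0.04,-0.205],"delta_rot":[-9.9,-29,36.4]},{"claw":0,"offset":[-0.248,-0.04,-0.205],"delta_rot":[-9.9,-29,36.4]},{"claw":0,"offset":[-0.248,-0.04,-0.205],"delta_rot":[-9.9,-29,36.4]},{"claw":0,"offset":[-0.248,-0.04,-0.205],"delta_rot":[-9.9,-29,36.4]},{"claw":0,"offset":[-0.248,-0.04,-0.205],"delta_rot":[-9.9,-29,36.4]},{"claw":0,"offset":[-0.248,-0.04,-0.205],"delta_rot":[-9.9,-29,36.4]},{"claw":0,"offset":[-0.248,-0.04,-0.205],"delta_rot":[-9.9,-29,36.4]},{"claw":0,"offset":[-0.248,-0.04,-0.205],"delta_rot":[-9.9,-29,36.4]},{"claw":0,"offset":[-0.248,-0.04,-0.205],"delta_rot":[-9.9,-29,36.4]},{"claw":0,"offset":[-0.248,-0.04,-0.205],"delta_rot":[-9.9,-29,36.4]}]'
python3 - <<'E'
from h import *
from workcell import cams
import pickle
c=cams.camera("wrist"); pickle.dump(c,open("w6.pkl","wb")); im=np.clip(c["img"][:,:,::-1]*1.4,0,255).astype("uint8")
cv2.imwrite("pics/w6.png",im)
rel([.467,-.318,.31],down(np.radians(-34)))
for z in (.135,.227): print(proj(c,[.467,-.318,z]))
for d in cams.regions_of("wrist","brush_grip")+cams.regions_of("wrist","pot_rim"): print(d["conf"],d["box"],[v.mean() for v in np.nonzero(d["mask"])[::-1]])
E
```

```text
clock: 9.03
tcp_pos: [0.4677, -0.3161, 0.3099]
ee_rot: [-2.773, -1.477, -0.002]
wrist_force: [-0.2, -0.0, 0.9]
opening: 0.0853
offset [-0.0019, 0.0003, 0.0002] rot [0.07, -0.05, 0.11]
[[272.56959961 191.07177372]]
[[271.91850731 231.77327038]]
0.96 [179.1, 259.1, 258.4, 405.7] [np.float64(219.2856943280246), np.float64(326.5743224364348)]
0.95 [75.3, 183.9, 195.1, 307.6] [np.float64(136.20029257588686), np.float64(242.38949164939658)]
0.82 [231.7, 143.6, 319.7, 245.3] [np.float64(275.23751933623964), np.float64(192.401771902686)]
0.9 [245.7, 130.3, 305.9, 155.8] [np.float64(274.7271468144044), np.float64(140.74653739612188)]
```

View pics/w6.png

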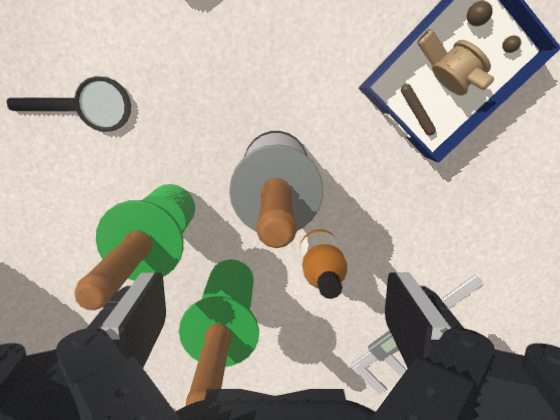

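```bash
python3 - <<'E'
from h import *
import pickle
c=pickle.load(open("w6.pkl","rb"))
b=at_z(c,(276.5,190.5),.135); print(b, at_z(c,(276,231),.227))
Rm=down(np.radians(-34))
for uv in [(90,294),(205,405)]:
    for z in (.2,.22): p=at_z(c,uv,z); print(p,Rm.T@(p-[.4677,-.3161,z]))
g=at_z(c,(327,288),.1); print("bottle",g,Rm.T@(g-[.4677,-.3161,.1]))
rel([b[0],b[1],.198],Rm)
E
```

```text
[ 0.46987577 -0.31936699  0.135     ] [ 0.4691819  -0.31890619  0.227     ]
[ 0.33428381 -0.29481228  0.2       ] [-0.05695707 -0.12251097  0.        ]
[ 0.34977388 -0.29138608  0.22      ] [-0.04545468 -0.11158503  0.        ]
[ 0.34247813 -0.4126911   0.2       ] [-0.15010083 -0.04980058  0.        ]
[ 0.35724742 -0.39889632  0.22      ] [-0.13040556 -0.04527022  0.        ]
bottle [ 0.45125451 -0.43555295  0.1       ] [-1.08227188e-01  5.31633150e-02  2.77555756e-17]
offset [-0.0009, 0.0028, 0.1128] rot [0.14, -0.02, 0.07]
```

```bash
python3 -m pendant '[{"claw":0,"offset":[-0.001,0.0015,0.04],"delta_rot":[0,0,0]},{"claw":0,"offset":[-0.001,0.0015,0.08],"delta_rot":[0,0,0]},{"claw":0,"offset":[-0.001,0.0015,0.105],"delta_rot":[0,0,0]},{"claw":0,"offset":[-0.001,0.0015,0.113],"delta_rot":[0,0,0]},{"claw":0,"offset":[-0.001,0.0015,0.113],"delta_rot":[0,0,0]},{"claw":0,"offset":[-0.001,0.0015,0.113],"delta_rot":[0,0,0]}]'
python3 - <<'E'
from h import *
from workcell import cams,sensors
c=cams.camera("wrist"); im=np.clip(c["img"][:,:,::-1]*1.4,0,255).astype("uint8")
cv2.imwrite("pics/w7.png",im); print(sensors.observe()["tcp_pos"])
rel([.4697,-.3193,.198],down(np.radians(-34)))
E
```

```text
clock: 9.68
tcp_pos: [0.4693, -0.3205, 0.1992]
ee_rot: [2.771, 1.472, 0.004]
wrist_force: [0.5, 0.3, -0.1]
opening: 0.0854
[ 0.47006119 -0.32109554  0.20040628]
offset [0.0013, -0.0013, 0.0024] rot [0.43, -0.01, -0.07]
```

View pics/w7.png

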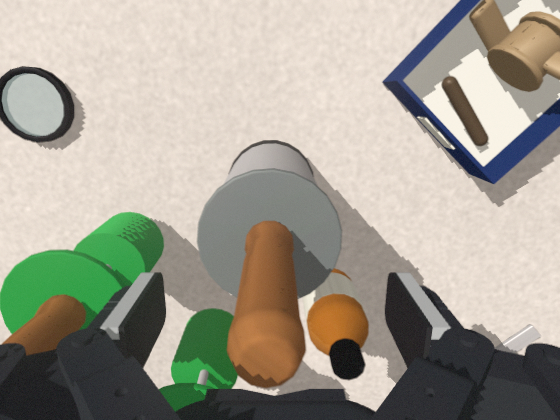

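Handle sits between the pads, 267 against a middle of 275. I'll shift slightly, close and lift.

```bash
python3 -m pendant '[{"claw":0,"offset":[0.001,-0.0015,0.002],"delta_rot":[0,0,0]},{"claw":100,"offset":[0.001,-0.0015,0.002],"delta_rot":[0,0,0]},{"claw":255,"offset":[0.001,-0.0015,0.002],"delta_rot":[0,0,0]},{"claw":255,"offset":[0.001,-0.0015,0.002],"delta_rot":[0,0,0]},{"claw":255,"offset":[0.001,-0.0015,0.002],"delta_rot":[0,0,0]},{"claw":255,"offset":[0.001,-0.0015,0.002],"delta_rot":[0,0,0]},{"claw":255,"offset":[0.001,-0.0015,0.002],"delta_rot":[0,0,0]},{"claw":255,"offset":[0.001,-0.0015,0.002],"delta_rot":[0,0,0]}]'
python3 - <<'E'
from workcell import sensors
st=sensors.observe();print(st["tcp_pos"],st["ee_rot"],st["wrist_force"])
E
python3 -m pendant '[{"claw":255,"offset":[0,0,-0.02],"delta_rot":[0,0,0]},{"claw":255,"offset":[0,0,-0.05],"delta_rot":[0,0,0]},{"claw":255,"offset":[0,0,-0.09],"delta_rot":[0,0,0]},{"claw":255,"offset":[0,0,-0.13],"delta_rot":[0,0,0]},{"claw":255,"offset":[0,0,-0.165],"delta_rot":[0,0,0]},{"claw":255,"offset":[0,0,-0.165],"delta_rot":[0,0,0]},{"claw":255,"offset":[0,0,-0.165],"delta_rot":[0,0,0]}]'
python3 - <<'E'
from h import *
from workcell import cams,sensors
st=sensors.observe(); Rt=R.from_rotvec(st["ee_rot"]).as_matrix(); p=st["tcp_pos"]; print(Rt.round(3))
for n in ("wrist","scene"):
    c=cams.camera(n); im=np.clip(c["img"][:,:,::-1]*1.4,0,255).astype("uint8").copy()
    for d in (.006,-.029,.063,.186): 
        q=proj(c,p+Rt@[0,0,d])[0]; print(n,d,q.round(1)); cv2.circle(im,tuple(int(round(v)) for v in q),2,(255,0,255),-1)
    if n=="scene": im=cv2.resize(im[60:230,130:330],None,fx=4,fy=4,interpolation=cv2.INTER_CUBIC)[:600]
    cv2.imwrite(f"pics/{n}8.png",im)
E
```

```text
clock: 10.4
tcp_pos: [0.4679, -0.3191, 0.1966]
ee_rot: [2.772, 1.471, 0.003]
wrist_force: [-1.3, 0.5, 1.8]
opening: 0.0217
[ 0.46785527 -0.31906587  0.19662083] [2.77215111e+00 1.47068460e+00 2.74994393e-03] [-1.32973606  0.52652564  1.78613341]
clock: 10.98
tcp_pos: [0.4686, -0.3193, 0.3643]
ee_rot: [2.767, 1.468, 0.007]
wrist_force: [0.9, 0.9, -2.0]
opening: 0.0214
[[ 0.561  0.828  0.008]
 [ 0.828 -0.561 -0.006]
 [ 0.     0.01  -1.   ]]
wrist 0.006 [269.5 300.4]
wrist -0.029 [267.9 366.4]
wrist 0.063 [270.9 241.7]
wrist 0.186 [272.2 185.1]
scene 0.006 [213.4 106.5]
scene -0.029 [212.5  95.3]
scene 0.063 [214.7 124. ]
scene 0.186 [217.3 159.4]
```

View pics/wrist8.png

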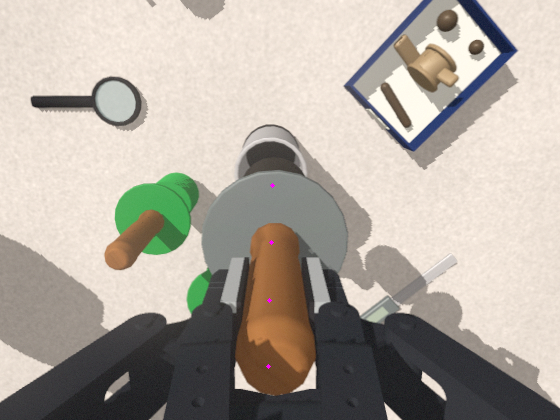

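View pics/scene8.png

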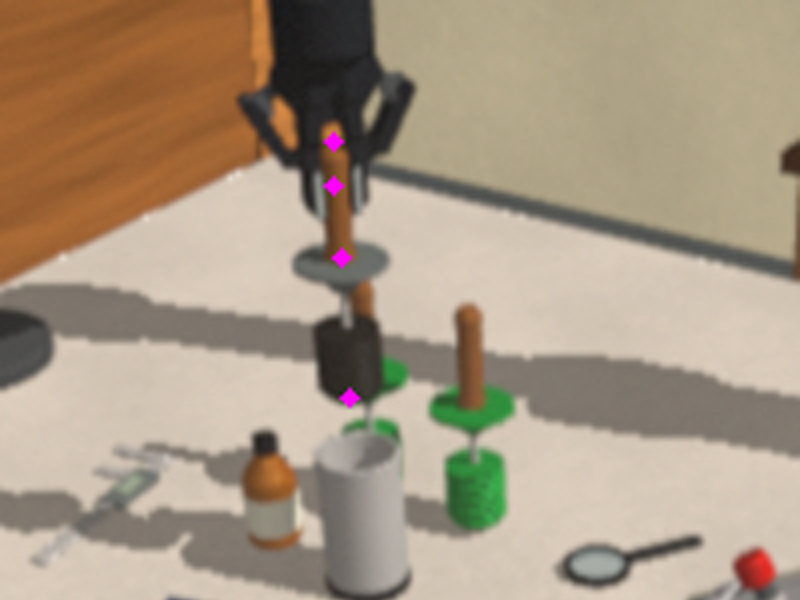

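The brush is held: grey disc at wrist (275,240), axis parallel to the tool, and the pot is empty below it. Both green brushes are untouched. Disc underside is 66.6 mm below the TCP, so the tip is about 185 mm below it.

```bash
python3 - <<'E'
from h import *
import json,fit0
p=json.load(open("intake.json")); o,M=fit0.frame(p); o=o+M@[0,.0015,0]; p[:3]=o.tolist(); json.dump(p,open("intake.json","w"))
rel(o+M@[0,0,.235],M@np.diag([1,-1,-1]))
E
```

```text
offset [0.3527, 0.0126, 0.0294] rot [9.79, 28.96, -36.34]
```

```bash
python3 -m pendant '[{"claw":255,"offset":[0.353,0.0126,0.0294],"delta_rot":[9.8,29,-36.3]},{"claw":255,"offset":[0.353,0.0126,0.0294],"delta_rot":[9.8,29,-36.3]},{"claw":255,"offset":[0.353,0.0126,0.0294],"delta_rot":[9.8,29,-36.3]},{"claw":255,"offset":[0.353,0.0126,0.0294],"delta_rot":[9.8,29,-36.3]},{"claw":255,"offset":[0.353,0.0126,0.0294],"delta_rot":[9.8,29,-36.3]},{"claw":255,"offset":[0.353,0.0126,0.0294],"delta_rot":[9.8,29,-36.3]},{"claw":255,"offset":[0.353,0.0126,0.0294],"delta_rot":[9.8,29,-36.3]},{"claw":255,"offset":[0.353,0.0126,0.0294],"delta_rot":[9.8,29,-36.3]},{"claw":255,"offset":[0.353,0.0126,0.0294],"delta_rot":[9.8,29,-36.3]},{"claw":255,"offset":[0.353,0.0126,0.0294],"delta_rot":[9.8,29,-36.3]},{"claw":255,"offset":[0.353,0.0126,0.0294],"delta_rot":[9.8,29,-36.3]},{"claw":255,"offset":[0.353,0.0126,0.0294],"delta_rot":[9.8,29,-36.3]}]'
cat > look.py <<'E'
import sys
from h import *
from workcell import cams,sensors
o,M=intake(); rel(o+M@[0,0,.235],M@np.diag([1,-1,-1]))
st=sensors.observe(); Rt=R.from_rotvec(st["ee_rot"]).as_matrix(); p=st["tcp_pos"]
for n in ("wrist","scene"):
    c=cams.camera(n); im=np.clip(c["img"][:,:,::-1]*1.4,0,255).astype("uint8").copy()
    a=np.linspace(0,2*np.pi,60); 
    for q in proj(c,o+np.array([M@[.033*np.cos(t),.033*np.sin(t),0] for t in a])): cv2.circle(im,tuple(int(round(v)) for v in q),0 if n=="scene" else 1,(0,255,0),-1)
    q=proj(c,p+Rt@[0,0,.185])[0]; cv2.circle(im,tuple(int(round(v)) for v in q),1,(255,0,255),-1)
    if n=="scene": im=cv2.resize(im[130:280,230:420],None,fx=4,fy=4,interpolation=cv2.INTER_CUBIC)[:600]
    cv2.imwrite(f"pics/{n}{sys.argv[1]}.png",im)
E
python3 look.py 9; python3 q.py
```

```text
clock: 12.08
tcp_pos: [0.6746, -0.0345, 0.3292]
ee_rot: [-1.87, -1.972, -0.497]
wrist_force: [-0.1, -1.5, -1.8]
opening: 0.0218
offset [0.0016, 0.0001, -0.0004] rot [-0.08, 0.08, -0.11]
intake tcp mm [-2.400e+00 -2.000e-01  2.366e+02] F [-1.2  0.1 -1.2] 0.021459281657992362 q [ 0.56  0.52 -0.51  1.38 -0.27  1.39  0.21] 12.1833
```

View pics/wrist9.png

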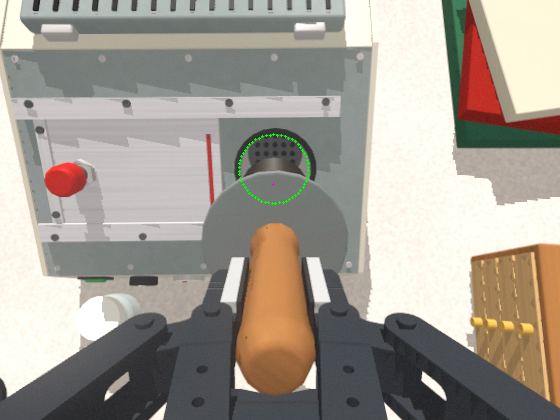

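View pics/scene9.png

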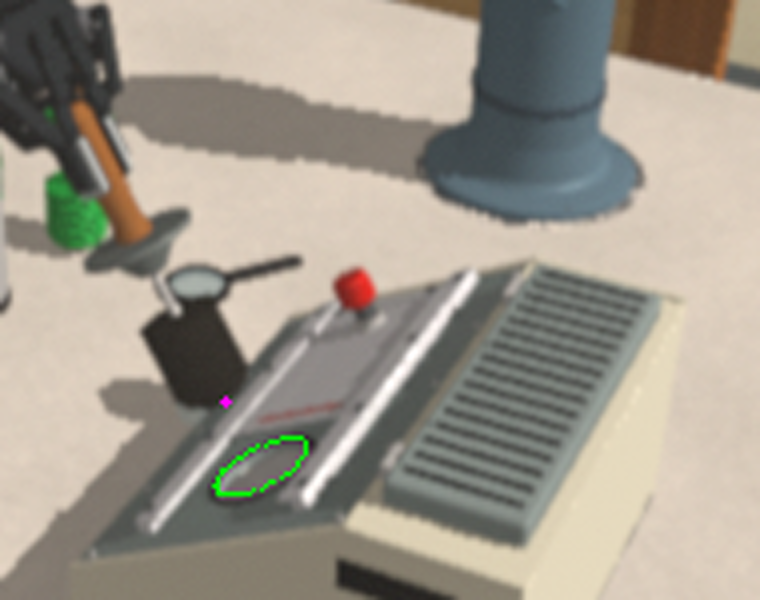

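```bash
python3 -m pendant '[{"claw":255,"offset":[0.002,0,0.02],"delta_rot":[0,0,0]},{"claw":255,"offset":[0.002,0,0.035],"delta_rot":[0,0,0]},{"claw":255,"offset":[0.002,0,0.05],"delta_rot":[0,0,0]},{"claw":255,"offset":[0.002,0,0.065],"delta_rot":[0,0,0]},{"claw":255,"offset":[0.002,0,0.075],"delta_rot":[0,0,0]},{"claw":255,"offset":[0.002,0,0.075],"delta_rot":[0,0,0]}]'; python3 q.py; python3 look.py 10
```

```text
clock: 12.68
tcp_pos: [0.6718, 0.0056, 0.2654]
ee_rot: [-1.869, -1.972, -0.498]
wrist_force: [-0.0, 1.9, -0.9]
opening: 0.0217
intake tcp mm [  1.3   0.7 159.3] F [ 1.2 -0.1 -1.8] 0.02166038961365729 q [ 0.52  0.55 -0.52  1.48 -0.27  1.25  0.2 ] 12.6833
offset [-0.0013, 0.0006, -0.0757] rot [-0.12, 0.01, -0.1]
```

View pics/scene10.png

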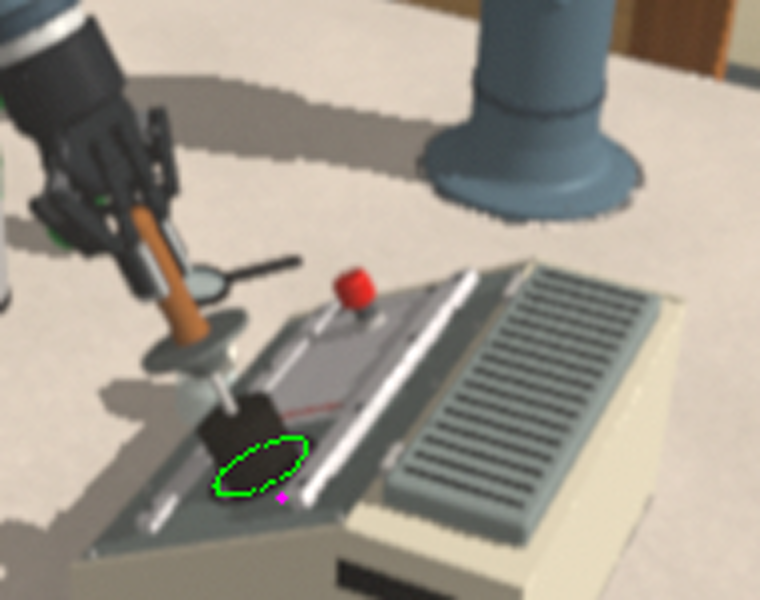

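The head is in the mouth with no contact force. I'll continue down to a tip depth of about 88 mm.

```bash
python3 -m pendant '[{"claw":255,"offset":[-0.001,0.0005,0.015],"delta_rot":[0,0,0]},{"claw":255,"offset":[-0.001,0.0005,0.03],"delta_rot":[0,0,0]},{"claw":255,"offset":[-0.001,0.0005,0.045],"delta_rot":[0,0,0]},{"claw":255,"offset":[-0.001,0.0005,0.058],"delta_rot":[0,0,0]},{"claw":255,"offset":[-0.001,0.0005,0.063],"delta_rot":[0,0,0]},{"claw":255,"offset":[-0.001,0.0005,0.063],"delta_rot":[0,0,0]},{"claw":255,"offset":[-0.001,0.0005,0.063],"delta_rot":[0,0,0]}]'; python3 q.py; python3 look.py 11
```

```text
clock: 13.37
tcp_pos: [0.6732, 0.0358, 0.2134]
ee_rot: [-1.871, -1.975, -0.503]
wrist_force: [0.7, -0.2, -0.6]
opening: 0.0215
intake tcp mm [ 1.4 -2.3 99.2] F [-0.5 -0.7 -0.3] 0.021508489570926128 q [ 0.48  0.59 -0.53  1.54 -0.26  1.13  0.2 ] 13.3667
offset [-0.0015, -0.0019, -0.1358] rot [0.18, 0.06, 0.02]
```

View pics/scene11.png

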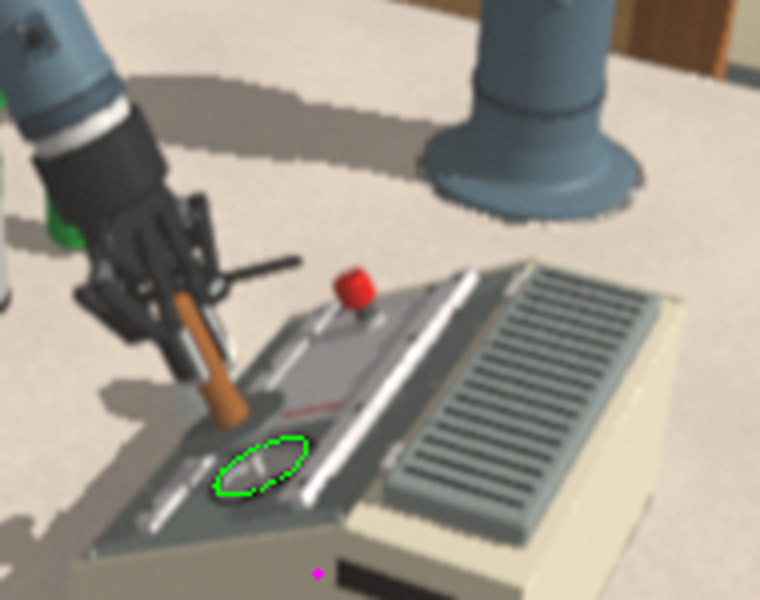

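```bash
python3 -m pendant '[{"claw":255,"offset":[0,-0.002,0.004],"delta_rot":[0,0,0]},{"claw":255,"offset":[0,-0.002,0.004],"delta_rot":[0,0,0]},{"claw":255,"offset":[0,-0.002,0.004],"delta_rot":[0,0,0]}]'; python3 q.py; python3 -m pendant '[{"claw":255,"offset":[-0.001,0,-0.02],"delta_rot":[0,0,0]},{"claw":255,"offset":[-0.001,0,-0.045],"delta_rot":[0,0,0]},{"claw":255,"offset":[-0.001,0,-0.07],"delta_rot":[0,0,0]},{"claw":255,"offset":[-0.001,0,-0.082],"delta_rot":[0,0,0]},{"claw":255,"offset":[-0.001,0,-0.082],"delta_rot":[0,0,0]},{"claw":255,"offset":[-0.001,0,-0.082],"delta_rot":[0,0,0]}]'; python3 q.py
```

```text
clock: 13.72
tcp_pos: [0.6705, 0.0381, 0.2095]
ee_rot: [-1.87, -1.975, -0.502]
wrist_force: [0.4, 0.5, -1.0]
opening: 0.0219
intake tcp mm [ 1.5  0.3 94.6] F [-0.1 -0.4 -1.1] 0.02188579553133911 q [ 0.48  0.59 -0.53  1.55 -0.26  1.12  0.2 ] 13.7167
clock: 14.22
tcp_pos: [0.673, -0.0039, 0.2802]
ee_rot: [-1.871, -1.975, -0.504]
wrist_force: [0.1, 1.4, -0.8]
opening: 0.0218
intake tcp mm [4.000e-01 1.000e-01 1.769e+02] F [ 0.8 -0.2 -1.4] 0.021778016349882273 q [ 0.53  0.54 -0.52  1.46 -0.27  1.27  0.21] 14.2167
```

Tip is about 8 mm below the mouth. Second stroke next.

```bash
python3 -m pendant '[{"claw":255,"offset":[0,0,0.02],"delta_rot":[0,0,0]},{"claw":255,"offset":[0,0,0.04],"delta_rot":[0,0,0]},{"claw":255,"offset":[0,0,0.06],"delta_rot":[0,0,0]},{"claw":255,"offset":[0,0,0.075],"delta_rot":[0,0,0]},{"claw":255,"offset":[0,0,0.083],"delta_rot":[0,0,0]},{"claw":255,"offset":[0,0,0.083],"delta_rot":[0,0,0]},{"claw":255,"offset":[0,0,0.083],"delta_rot":[0,0,0]},{"claw":255,"offset":[0,0,0.083],"delta_rot":[0,0,0]}]'; python3 q.py; python3 -m pendant '[{"claw":255,"offset":[0,0,-0.03],"delta_rot":[0,0,0]},{"claw":255,"offset":[0,0,-0.07],"delta_rot":[0,0,0]},{"claw":255,"offset":[0,0,-0.11],"delta_rot":[0,0,0]},{"claw":255,"offset":[0,0,-0.15],"delta_rot":[0,0,0]},{"claw":255,"offset":[0,0,-0.17],"delta_rot":[0,0,0]},{"claw":255,"offset":[0,0,-0.17],"delta_rot":[0,0,0]}]'; python3 q.py
python3 - <<'E'
from h import *
rel([.4679,-.3191,.372],down(np.radians(-34)))
E
```

```text
clock: 14.88
tcp_pos: [0.6712, 0.0374, 0.2085]
ee_rot: [-1.871, -1.975, -0.504]
wrist_force: [1.3, -0.3, -2.1]
opening: 0.0219
intake tcp mm [ 0.4 -0.4 94.2] F [-1.4 -1.3 -1.6] 0.02190765740820307 q [ 0.48  0.59 -0.53  1.55 -0.26  1.12  0.2 ] 14.8833
clock: 15.38
tcp_pos: [0.6785, -0.0527, 0.3632]
ee_rot: [-1.884, -1.98, -0.515]
wrist_force: [0.1, -0.8, 0.2]
opening: 0.0214
intake tcp mm [ -0.6  -2.7 273.3] F [-0.6 -0.1  0.6] 0.02143412168609564 q [ 0.57  0.51 -0.51  1.33 -0.28  1.44  0.21] 15.3833
offset [-0.2169, -0.2223, -0.1374] rot [-8.61, -28.89, 36.01]
```

```bash
python3 -m pendant '[{"claw":255,"offset":[-0.217,-0.222,-0.137],"delta_rot":[-8.6,-28.9,36]},{"claw":255,"offset":[-0.217,-0.222,-0.137],"delta_rot":[-8.6,-28.9,36]},{"claw":255,"offset":[-0.217,-0.222,-0.137],"delta_rot":[-8.6,-28.9,36]},{"claw":255,"offset":[-0.217,-0.222,-0.137],"delta_rot":[-8.6,-28.9,36]},{"claw":255,"offset":[-0.217,-0.222,-0.137],"delta_rot":[-8.6,-28.9,36]},{"claw":255,"offset":[-0.217,-0.222,-0.137],"delta_rot":[-8.6,-28.9,36]},{"claw":255,"offset":[-0.217,-0.222,-0.137],"delta_rot":[-8.6,-28.9,36]},{"claw":255,"offset":[-0.217,-0.222,-0.137],"delta_rot":[-8.6,-28.9,36]},{"claw":255,"offset":[-0.217,-0.222,-0.137],"delta_rot":[-8.6,-28.9,36]},{"claw":255,"offset":[-0.217,-0.222,-0.137],"delta_rot":[-8.6,-28.9,36]},{"claw":255,"offset":[-0.217,-0.222,-0.137],"delta_rot":[-8.6,-28.9,36]},{"claw":255,"offset":[-0.217,-0.222,-0.137],"delta_rot":[-8.6,-28.9,36]}]'
cat > look2.py <<'E'
import sys
from h import *
from workcell import cams,sensors
st=sensors.observe(); p=st["tcp_pos"]
rel([.4679,-.3191,float(sys.argv[2])],down(np.radians(-34)))
Rt=R.from_rotvec(st["ee_rot"]).as_matrix()
print("tilt deg",np.degrees(np.arccos(-Rt[2,2])).round(2),"F",st["wrist_force"].round(1),st["clock"],"tip",(p+Rt@[0,0,.185]).round(4))
for n,(x0,y0,x1,y1,f) in {"wrist":(150,90,400,270,3),"scene":(160,80,290,220,4),"top":(330,180,430,280,6)}.items():
    c=cams.camera(n); im=np.clip(c["img"][:,:,::-1]*1.4,0,255).astype("uint8").copy()
    a=np.linspace(0,2*np.pi,60)
    im=cv2.resize(im[y0:y1,x0:x1],None,fx=f,fy=f,interpolation=cv2.INTER_CUBIC)
    for q in proj(c,np.array([[.4695+.031*np.cos(t),-.3192+.031*np.sin(t),.13] for t in a])):
        cv2.circle(im,(int((q[0]-x0+.5)*f),int((q[1]-y0+.5)*f)),1,(0,255,0),-1)
    cv2.imwrite(f"pics/{n}{sys.argv[1]}.png",im[:600])
E
python3 look2.py 12 .37
```

```text
clock: 16.38
tcp_pos: [0.4679, -0.3131, 0.3647]
ee_rot: [-2.755, -1.484, 0.014]
wrist_force: [-0.2, 0.3, -1.4]
opening: 0.0218
offset [-0.0051, 0.0032, -0.0053] rot [-0.87, 0.12, 0.64]
tilt deg 0.87 F [-0.2  0.3 -1.4] 16.3833 tip [ 0.4654 -0.3118  0.1797]
```

View pics/wrist12.png

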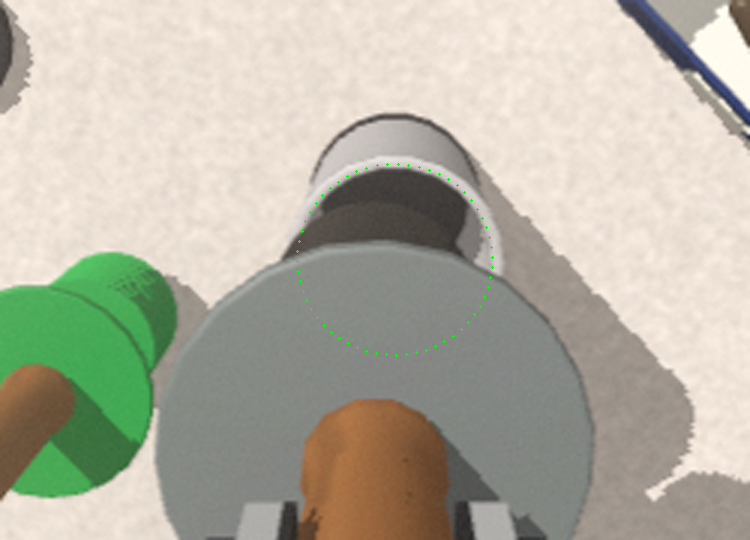

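View pics/scene12.png

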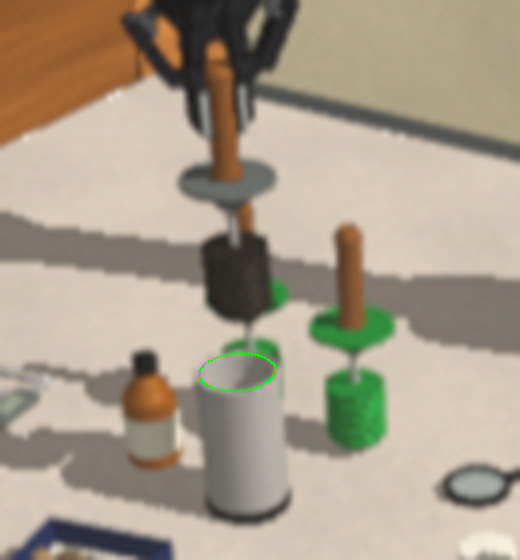

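View pics/top12.png

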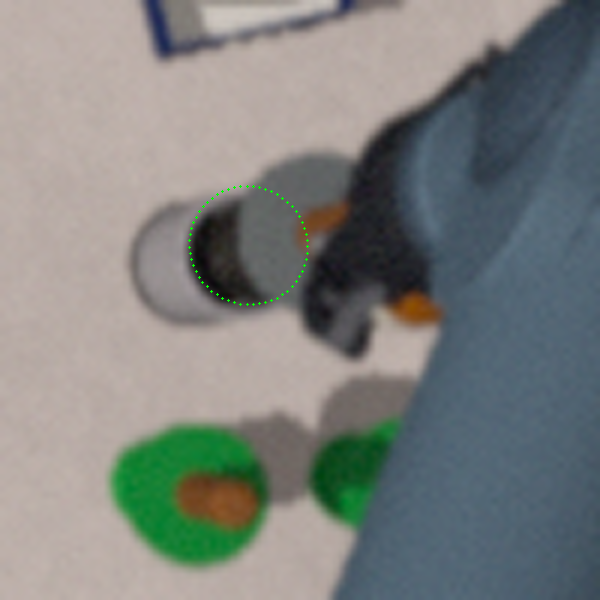

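```bash
python3 -m pendant '[{"claw":255,"offset":[-0.005,0.003,0],"delta_rot":[-0.9,0,0.6]},{"claw":255,"offset":[-0.005,0.003,0],"delta_rot":[-0.9,0,0.6]},{"claw":255,"offset":[-0.005,0.003,0],"delta_rot":[-0.9,0,0.6]}]'; python3 look2.py 13 .365
```

```text
clock: 16.78
tcp_pos: [0.4666, -0.3211, 0.3651]
ee_rot: [2.773, 1.47, -0.004]
wrist_force: [0.2, 0.2, -1.8]
opening: 0.0214
offset [0.0023, -0.0, 0.0001] rot [0.08, 0.23, -0.13]
tilt deg 0.24 F [ 0.2  0.2 -1.8] 16.7833 tip [ 0.4664 -0.3218  0.1801]
```

View pics/wrist13.png

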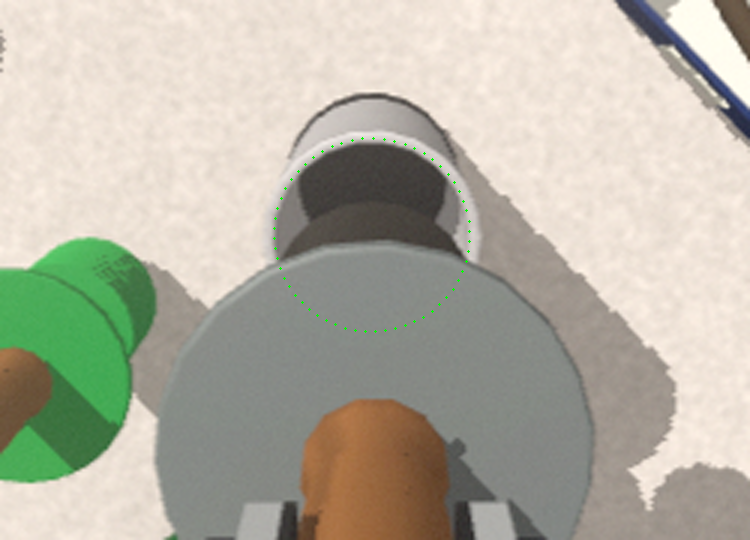

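```bash
python3 -m pendant '[{"claw":255,"offset":[0.002,0,0.02],"delta_rot":[0,0.2,0]},{"claw":255,"offset":[0.002,0,0.04],"delta_rot":[0,0.2,0]},{"claw":255,"offset":[0.002,0,0.055],"delta_rot":[0,0.2,0]},{"claw":255,"offset":[0.002,0,0.07],"delta_rot":[0,0.2,0]},{"claw":255,"offset":[0.002,0,0.08],"delta_rot":[0,0.2,0]},{"claw":255,"offset":[0.002,0,0.08],"delta_rot":[0,0.2,0]}]'; python3 look2.py 14 .197
```

```text
clock: 17.43
tcp_pos: [0.4663, -0.3186, 0.2823]
ee_rot: [-2.772, -1.471, 0.003]
wrist_force: [-0.7, 0.1, -2.1]
opening: 0.0218
offset [0.0005, 0.002, 0.0853] rot [-0.24, 0.01, -0.1]
tilt deg 0.24 F [-0.7  0.1 -2.1] 17.4333 tip [ 0.4656 -0.3182  0.0973]
```

View pics/scene14.png

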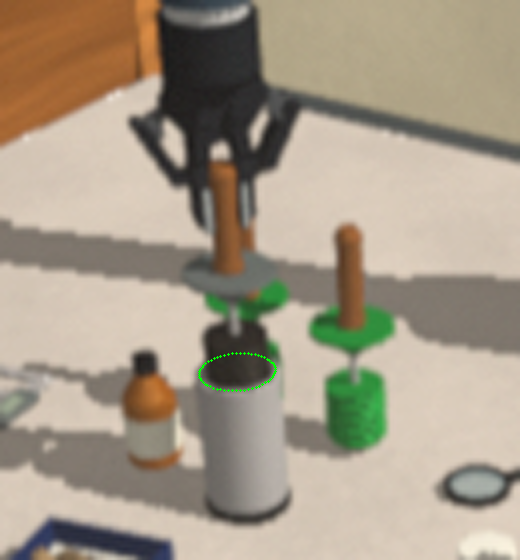

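View pics/wrist14.png

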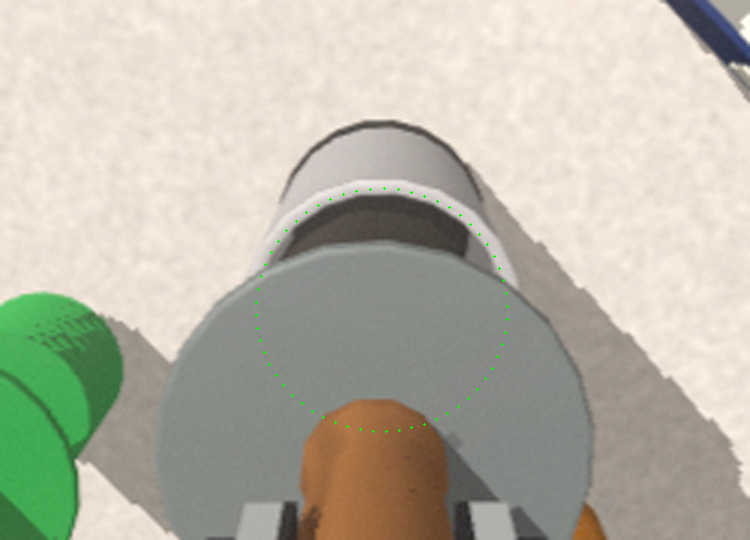

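```bash
python3 -m pendant '[{"claw":255,"offset":[0,0.002,0.015],"delta_rot":[0,0,0]},{"claw":255,"offset":[0,0.002,0.03],"delta_rot":[0,0,0]},{"claw":255,"offset":[0,0.002,0.045],"delta_rot":[0,0,0]},{"claw":255,"offset":[0,0.002,0.06],"delta_rot":[0,0,0]},{"claw":255,"offset":[0,0.002,0.072],"delta_rot":[0,0,0]},{"claw":255,"offset":[0,0.002,0.08],"delta_rot":[0,0,0]},{"claw":255,"offset":[0,0.002,0.084],"delta_rot":[0,0,0]},{"claw":255,"offset":[0,0.002,0.084],"delta_rot":[0,0,0]}]'; python3 look2.py 15 .197
```

```text
clock: 18.25
tcp_pos: [0.4694, -0.3206, 0.2007]
ee_rot: [2.775, 1.472, 0.0]
wrist_force: [0.2, -1.4, -0.5]
opening: 0.0218
offset [0.0004, -0.002, 0.0037] rot [0.03, 0.01, -0.11]
tilt deg 0.03 F [ 0.2 -1.4 -0.5] 18.25 tip [ 0.4694 -0.3207  0.0157]
```

View pics/scene15.png

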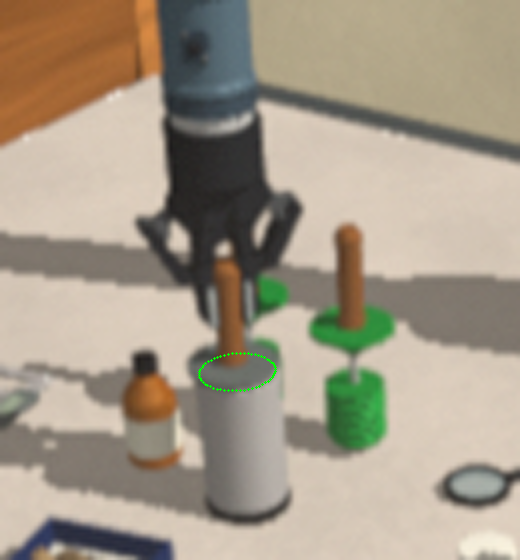

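View pics/wrist15.png

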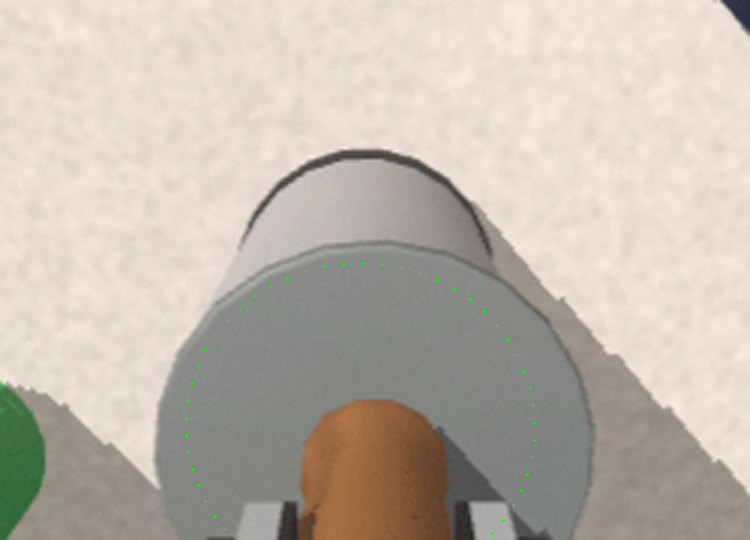

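```bash
python3 -m pendant '[{"claw":255,"offset":[0,-0.002,0.0015],"delta_rot":[0,0,0]},{"claw":255,"offset":[0,-0.002,0.003],"delta_rot":[0,0,0]},{"claw":255,"offset":[0,-0.002,0.003],"delta_rot":[0,0,0]},{"claw":255,"offset":[0,-0.002,0.003],"delta_rot":[0,0,0]},{"claw":255,"offset":[0,-0.002,0.003],"delta_rot":[0,0,0]}]'; python3 -m pendant '[{"claw":130,"offset":[0,0,0],"delta_rot":[0,0,0]},{"claw":60,"offset":[0,0,0],"delta_rot":[0,0,0]},{"claw":0,"offset":[0,0,0],"delta_rot":[0,0,0]},{"claw":0,"offset":[0,0,0],"delta_rot":[0,0,0]},{"claw":0,"offset":[0,0,0],"delta_rot":[0,0,0]}]'; python3 look2.py 16 .197
```

```text
clock: 18.82
tcp_pos: [0.4679, -0.3196, 0.1983]
ee_rot: [2.774, 1.472, 0.001]
wrist_force: [0.6, 0.7, -1.3]
opening: 0.0212
clock: 19.23
tcp_pos: [0.468, -0.3196, 0.1983]
ee_rot: [2.774, 1.472, 0.001]
wrist_force: [-0.4, 0.3, -0.2]
opening: 0.0806
offset [0.0004, -0.0004, 0.0013] rot [0.1, 0.01, -0.11]
tilt deg 0.1 F [-0.4  0.3 -0.2] 19.2333 tip [ 0.4682 -0.3198  0.0133]
```

View pics/scene16.png

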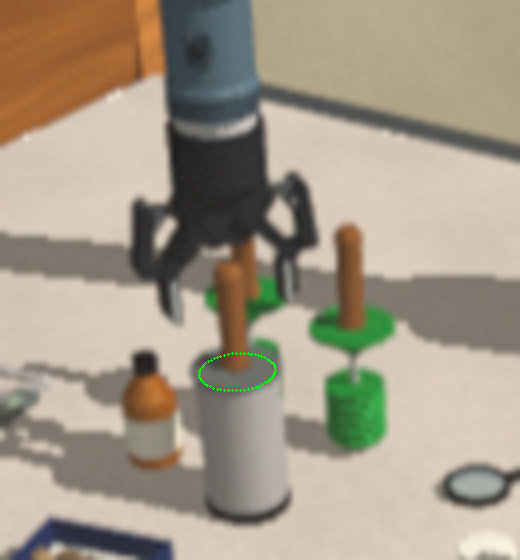

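View pics/wrist16.png

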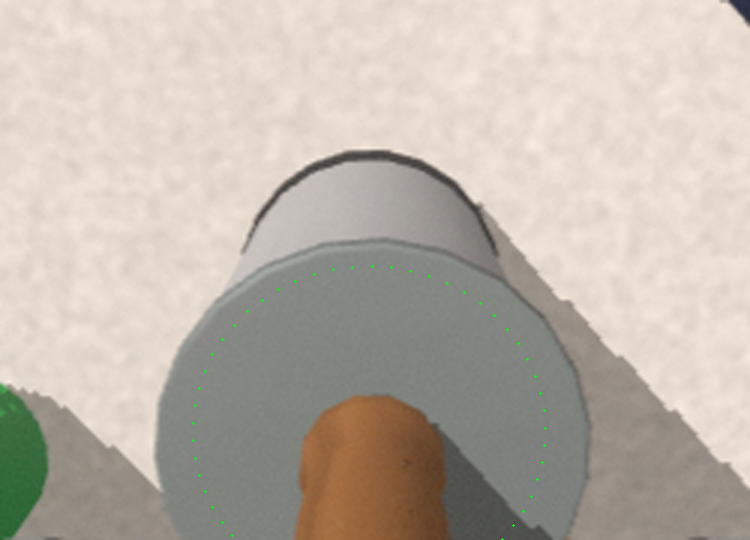

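Brush released, disc resting on the rim with almost no change in the picture. I'll retreat straight up and check everything.

```bash
python3 -m pendant '[{"claw":0,"offset":[0,0,-0.02],"delta_rot":[0,0,0]},{"claw":0,"offset":[0,0,-0.05],"delta_rot":[0,0,0]},{"claw":0,"offset":[0,0,-0.09],"delta_rot":[0,0,0]},{"claw":0,"offset":[0,0,-0.13],"delta_rot":[0,0,0]},{"claw":0,"offset":[0,0,-0.16],"delta_rot":[0,0,0]},{"claw":0,"offset":[0,0,-0.16],"delta_rot":[0,0,0]},{"claw":0,"offset":[0,0,-0.16],"delta_rot":[0,0,0]}]'; python3 look2.py 17 .36
python3 - <<'E'
from h import *
from workcell import cams
import pickle
cs={n:cams.camera(n) for n in ("scene","top","wrist")}
for n in ("scene","wrist"): cv2.imwrite(f"pics/{n}18.png",np.clip(cs[n]["img"][:,:,::-1]*1.4,0,255).astype("uint8"))
old=pickle.load(open("c0.pkl","rb"))
for n in ("scene","top"):
    d=np.abs(cs[n]["img"].astype(int)-old[n]["img"]).max(2); cv2.imwrite(f"pics/diff_{n}.png",np.clip(d*3,0,255).astype("uint8"))
E
```

```text
clock: 19.97
tcp_pos: [0.469, -0.32, 0.3613]
ee_rot: [2.769, 1.469, 0.005]
wrist_force: [-0.6, -0.4, -0.4]
opening: 0.085
offset [0.0002, -0.0015, 0.0013] rot [0.44, 0.01, -0.11]
tilt deg 0.44 F [-0.6 -0.4 -0.4] 19.9667 tip [ 0.4702 -0.3209  0.1763]
```

View pics/wrist18.png

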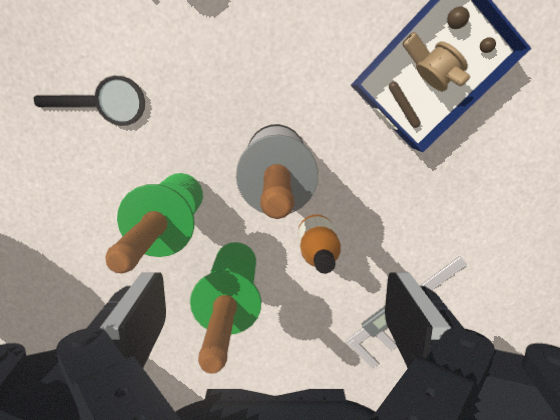

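View pics/scene17.png

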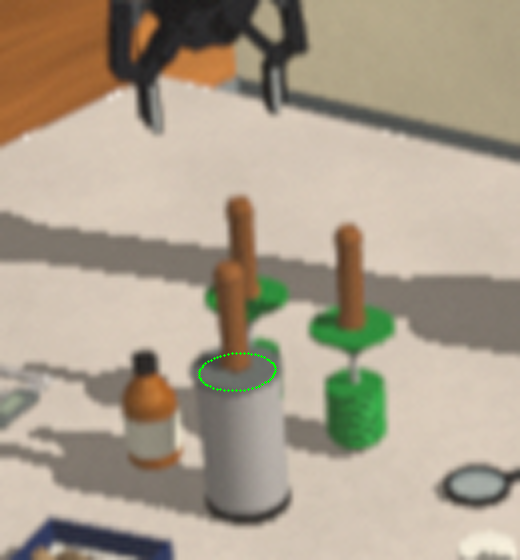

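View pics/diff_scene.png

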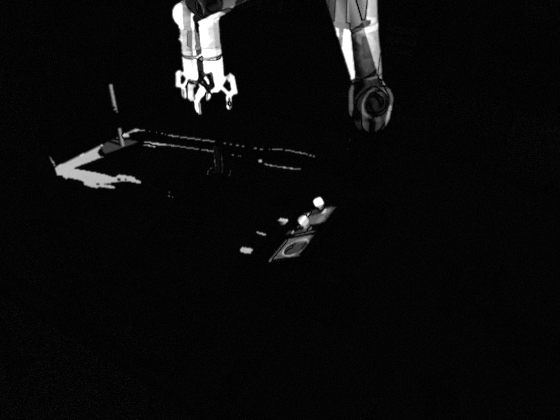

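View pics/scene18.png

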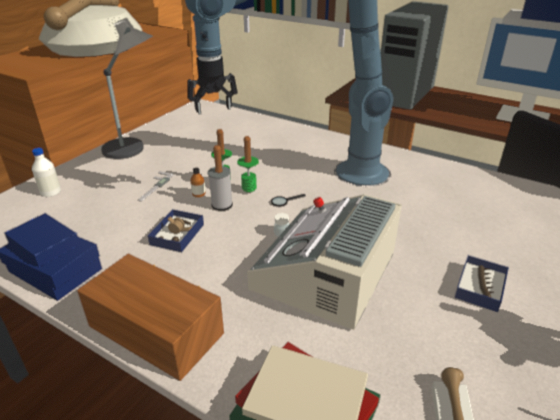

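The difference picture shows only the gate and knob, the arm and its shadow, and a faint trace of the brush; nothing else moved. One more check on the plunger height, using knob centroids before and after.

```bash
python3 - <<'E'
from h import *
from workcell import cams
import pickle
old=pickle.load(open("c0.pkl","rb")); o,M=intake()
for n in ("scene","top"):
    c=cams.camera(n)
    def cen(im,x0,x1,y0,y1):
        a=im[y0:y1,x0:x1].astype(float); w=np.clip(a[...,0]-2*np.maximum(a[...,1],a[...,2]),0,None); w[w<25]=0
        ys,xs=np.mgrid[y0:y1,x0:x1]; return np.array([(w*xs).sum(),(w*ys).sum()])/w.sum()
    b=(285,335,190,232) if n=="scene" else (235,262,172,225)
    A,B=cen(old[n]["img"],*b),cen(c["img"],*b)
    P=lambda y,z:proj(c,o+M@[0,y,z])[0]
    print(n,"shift",(B-A).round(2),"home",(P(.1805,.0345)-P(.08,.0345)).round(2),"2mm out",(P(.1805,.0365)-P(.08,.0345)).round(2),"8mm out",(P(.1805,.0425)-P(.08,.0345)).round(2))
E
```

```text
scene shift [ 15.03 -18.1 ] home [ 15.43 -17.94] 2mm out [ 15.14 -18.54] 8mm out [ 14.27 -20.33]
top shift [ 1.93 32.11] home [ 1.61 32.18] 2mm out [ 1.89 32.12] 8mm out [ 2.75 31.95]
```

```bash
python3 -c "
from workcell import workorder; print(workorder.sign_off())"
```

```text
the job is handed in; nothing more can be done
None
```

I did every step of the task and handed the job in at about 20 s of the 64 s. No verdict was reported. I pulled the knob, slid the gate open to its stop and released the plunger. I then took the brown brush with the grey disc from the steel pot and brushed the pipe with two strokes. Afterwards I stood the brush back in the pot.

**Gate and plunger:** The gate plate sits against its end stop. In the scene camera the knob's shift matches a pin that is home to within about 1–2 mm; 8 mm out is ruled out. The top camera shows the same, but it resolves plunger height poorly. While I still held the knob the wrist force read about 10 N, so I opened the gripper and let the spring seat the pin.

**Strokes:** The tip reached about 90 mm below the mouth, came up to about 8 mm below it, then went down to about 91 mm and out. No contact force showed. These depths come from the arm's position and the measured grip, not from seeing the tip. In the scene picture the tip looked up to about 10 mm shorter than calculated, which would still be deeper than the required 75 mm.

**Brush and table:** The brush's disc rests on the pot's rim and the handle is upright, within about 2 mm of where it was gripped. The arm has drawn back 16 cm and touches nothing. Comparing pictures from before and after, no other thing on the table has moved.

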